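Slide the pepper mill and the oil bottle home into the bottle rail

TASK

Clear the front of the pastry bench for the next tray: push the tall pepper mill and the tall green oil bottle, each low on its body with the fingertips so that it slides upright and never tips, into the two empty bays of the steel bottle rail, one in each, right back against the rail's upstand. It does not matter which goes in which bay or which goes first. Do not pick them up, and leave the two bottles already in the rail and the other things on the bench where they stand.

Things in the scene. Friction and masses are not known exactly. Their poses are not given: they have to be found in the camera images.
- mill: Turned dark-wood pepper mill, loose, round, 238 mm tall, 0.3 to 0.6 kg. Straight foot 64 mm in diameter up to 58 mm above the counter (thin steel band near the bottom), waist 36 mm thick at 115 mm, head 57 mm thick at 195 mm, small steel ball on top. Origin: centre of its underside; z up through its top.
- mill_low (a point): A point inside the mill, on its axis, 30 mm above the counter: a good height to push at. Sliding friction on the counter is about 0.45 to 0.65: pushed below about 45 mm above the counter the mill slides, pushed higher it tips, as it does if a gripper's body leans on its upper part.
- oil: Green glass oil bottle, paper label with a yellow stripe, steel pourer; loose, round, 0.5 to 0.9 kg. Straight foot 68 mm in diameter up to 50 mm, tapering to 55 mm at 158 mm, a shoulder, a neck 27 mm thick from 205 mm, rim at 253 mm, pourer up to 289 mm. Origin: centre of its underside; z up. It slides and tips just as the mill does.
- rail: Steel bottle rail fixed to the bench: an upstand 460 mm long, 54 mm high, 4 mm thick, with a flat foot 50 mm deep behind it. Origin: at counter level in the middle of the upstand's front face (towards the robot); x points away from the robot, square to the face; y along it, to the robot's left. The mill touches the face with its origin at x = -32 mm, the oil bottle at x = -34 mm.
- rail_bays (a point): Middle of the rail's line of bays: on the counter, 36 mm in front of the face; axes as the rail's. Wire dividers 5 mm thick, 40 mm high, reach 32 mm out from the face at y = -220, -110, 0, 110, 220 mm: four bays, 105 mm wide inside, centred at y = -165, -55, 55, 165 mm, open to the robot, floor the bare counter. On each half one bay is empty and one holds a bottle.
- spot_left: The drip coaster in the empty bay of the rail's left half (every bay has one): flat blue and white vinyl, 72 mm in diameter, stuck to the counter, so thin that it gives no step and no resistance. Origin: its centre, on the counter, in the middle of the bay's width and 36 mm in front of the upstand's face.
- spot_right: The drip coaster in the empty bay of the rail's right half; as spot_left.
- squeeze: Red squeeze bottle with a white cone nozzle, 52 mm in diameter, 195 mm tall, about 0.28 kg, loose; stands in the other bay of the rail's left half. Origin: centre of its underside. To be left alone.
- vinegar: Small amber glass bottle with a paper label and black cap, 54 mm in diameter, 190 mm tall, about 0.38 kg, loose; stands in the other bay of the rail's right half. Origin: centre of its underside. To be left alone.
- saucepan: Aluminium saucepan, 160 mm in diameter, 85 mm high, dark handle 155 mm long towards its -y; loose, off to the right. Origin: centre of its underside. To be left alone.
- tub: White open plastic tub, 96 mm in diameter, 100 mm tall, loose and light (0.08 kg), off to the left. Origin: centre of its underside. To be left alone.
- salt: White ceramic salt jar with a steel lid, 60 mm in diameter, 95 mm tall, loose, off to the right. Origin: centre of its underside. To be left alone.
- bowl: Small steel bowl, 130 mm in diameter, 55 mm high, loose, off to the left. Origin: centre of its underside. To be left alone.

How it is judged:
By the outcome, as a careful person would: the job done as asked, in the order asked, and still so for the second after the job is handed in, with the robot touching nothing.
It also fails if it takes over 72 s, if anything falls off the work surface, if the arm or the gripper's body presses on something with over 40 N, if the wrist force passes 120 N, or if a joint passes its speed limit or range.

ROBOT

A 6-joint arm with a two-finger parallel gripper is mounted at the origin on the work surface. World frame = base frame: x ahead of the robot, y to its left, z up, the work surface at z = 0. Lengths are in m, angles in rad, forces in N, time in s.
With the tool pointing down it reaches from about 0.3 to 0.875 m from the base axis. Payload 6.4 kg.
Tool frame: the origin (TCP) lies between the finger pads; the fingertips stand 11 mm ahead of it and the grasp point (between the pads) lies 8 mm behind it; z points along the fingers, y is the line along which they close (so a half turn about z gives the same grasp; the last joint's range is limited). The gripper opens to 88 mm and grips with 3 to 60 N. Pads are 18 mm wide; open, the fingers measure 123 mm over their backs; the gripper's body (75 mm by 187 mm) begins 45 mm behind the grasp point.
Start: joints at [1.023, 0.181, 1.607, -0, 1.354, -0.206], TCP at [0.193, 0.542, 0.25] pointing down, gripper open.
Joint ranges: [-2.99, 2.99], [-0.89, 2.07], [0.3, 2.58], [-1.14, 4.28], [0, 2.63], [-3.12, 3.12]. Speed limits (rad/s): [2.57, 2.57, 3.01, 3.14, 3.14, 3.14].

INTERFACE

Orientations are given as a rotation vector (axis times angle).
In Python, from cell import readout, vision, robot gives the robot as it stands.
- The arm moves only by the tool carry_out, never from a script. Its argument "steps" is a list of rows, each an object with "dp": the shift along the tool's x, y, z in m, a list of three; "spin": the turn about the tool's z in degrees; "hand": the gripper's target within -1 to 1 (shut at 1, half-way at 0, fully open at -1). In form: [{"dp": [tx, ty, tz], "spin": spin, "hand": hand}, ...]. A call has 1 to 5 rows; each row is the pose to reach, as a shift and turn from the pose commanded when the call began, along the tool's axes at that moment; what a row does not reach only later rows make up. A row lasts 1/12 s, in which the tool goes at most 41.7 mm and 7.16 degrees, less where a joint would pass 70% of its speed; a pose out of reach is approached as far as the arm can. A call with a gripper value outside its range is refused whole. The fingers move at their own pace and stop on an object; "force" is the grip in N (left out, the last holds). Time passes only in rows, so rows that repeat a pose let the fingers close. It gives the time, the measured TCP pose, the force, the opening and the grip force at its end, in the units of the state.
- readout.get_state(): the state, without advancing time (a new reading comes with each control period).
- vision.camera(name): name is "scene" or "top" or "wrist"; returns a dict with "pixels" (420x560x3 uint8, red, green, blue), "vfov" (degrees; the focal length in pixels is half the picture's height over the tangent of half this angle, whatever the lens; pixels are square), "cx", "cy" (the principal point, pixels), "T" (4x4, takes a point from camera to world coordinates); the wrist camera has in their place "T_tool_cam" (4x4, takes a point from camera to tool coordinates, whose origin is the TCP and whose axes are the flange's). Camera axes: x right, y down, z forward; pixel columns grow to the right and rows downward; lengths in m; the calibration is good to about 2 mm. A picture is of the moment at which its call begins: read the wrist's pose just before it. There is no depth.
- robot.close_job(): hands the job in; it is judged then, once.
The state is a dict: "t": time; "joint_positions": joint angles; "qd": joint speeds; "tau": joint torques, N m; "ee_pos": TCP position; "orientation": TCP orientation; "ft_force": force on the tool from outside, world axes, zero at the start; "wrist_torque": the same for the moment, N m; "grip_width": finger opening in m; "finger_force": force on a finger pad.
Only numpy, scipy, OpenCV 4.12 (cv2) and the standard library are available. Lean on these libraries where they do the work, as an engineer would, in place of code of your own. Each camera call takes 0.05 s, during which the arm holds its last target. There are 200 camera calls.

## Working session

There is one attempt and no reset: what is moved stays moved. The work goes in short steps, Python scripts to look and compute and a tool call to move; the robot and the scene stay as the last step left them, time stands still between calls to the robot, and variables do not carry over. Pictures are saved under pics/ and viewed, at most 10 in all, crops included, and the job is handed in when it is done.

Besides the shell and the picture viewer there is one more tool, called in YAML: its name, and indented under it one key for each argument. carry_out: Moves the arm, as the interface text tells. Its arguments: {"type":"object","properties":{"steps":{"type":"array","items":{"type":"object","properties":{"dp":{"type":"array","items":{"type":"number"}},"spin":{"type":"number"},"hand":{"type":"number"}}}},"force":{"type":"number"}},"required":["steps"]}

```bash
ls; mkdir -p pics; python3 - <<'E'
from cell import readout, vision, robot
import cv2,numpy as np
s=readout.get_state();print(s)
for n in ("top","scene"):
    c=vision.camera(n);cv2.imwrite(f"pics/{n}0.png",c["pixels"][:,:,::-1]);np.savez(f"pics/{n}0.npz",**c)
    print(n,c["vfov"],c["cx"],c["cy"],c["T"].round(4).tolist())
E
```

```text
pics
{'t': 0.0, 'joint_positions': array([ 1.02271335e+00,  1.81501568e-01,  1.60799713e+00,  1.16669024e-05,
        1.35379647e+00, -2.06316953e-01]), 'qd': array([ 1.46938434e-03, -7.70405192e-05,  1.98811252e-03,  8.63496663e-05,
        3.18961119e-04,  1.63775206e-04]), 'tau': array([-5.70176562e-04, -4.33886611e+01, -3.41835380e+01,  6.99702697e-02,
        3.88109533e-02, -2.02698102e-04]), 'ee_pos': array([0.19242926, 0.54130226, 0.24883757]), 'orientation': array([-5.34131195e-01, -3.09520533e+00,  2.47920320e-03]), 'ft_force': array([ 0.00917338, -1.2232408 , -0.18903814]), 'wrist_torque': array([ 0.02174834, -0.04065763,  0.00084572]), 'finger_force': 0.0, 'grip_width': 0.08804609488414518}
top 55.60336202159965 279.5119933712816 204.6791168814749 [[-0.0133, -0.9919, 0.1263, 0.3532], [-0.9998, 0.0113, -0.0166, -0.0141], [0.015, -0.1265, -0.9918, 1.2427], [0.0, 0.0, 0.0, 1.0]]
scene 46.23032774868034 277.46850094751403 206.5456656946854 [[-0.4115, 0.6746, -0.6129, 1.3449], [0.9114, 0.3068, -0.2743, 0.3695], [0.003, -0.6714, -0.7411, 1.0878], [0.0, 0.0, 0.0, 1.0]]
```

View pics/top0.png

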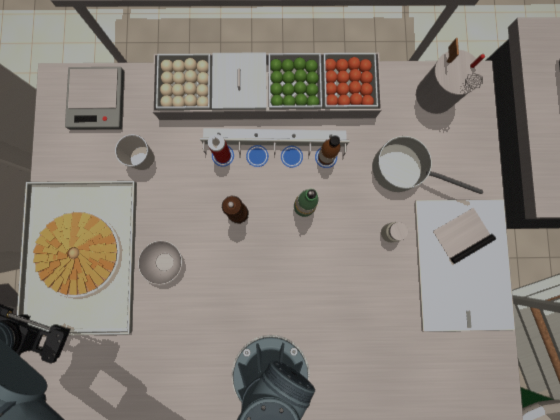

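View pics/scene0.png

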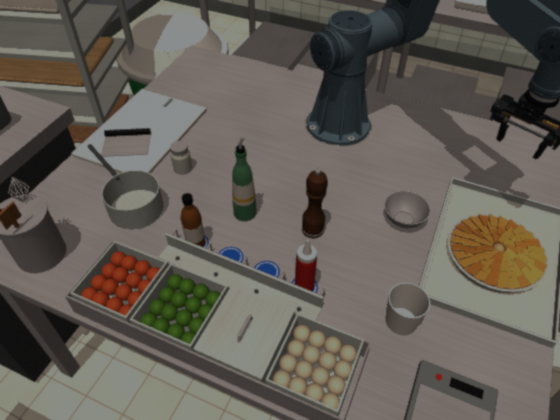

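The top view shows the coasters of the empty bays at about (257,156) and (292,157). The mill's foot is near (238,215) and the oil bottle's near (305,212). Squeeze and vinegar stand in the outer bays. I'll locate each axis by crossing the silhouette bearings from the two views.

```bash
cat > h.py <<'E'
import numpy as np,cv2
def rays(c,uv):
    uv=np.asarray(uv,float); f=c["pixels"].shape[0]/2/np.tan(np.radians(c["vfov"])/2)
    d=np.c_[(uv[:,0]-c["cx"])/f,(uv[:,1]-c["cy"])/f,np.ones(len(uv))]@c["T"][:3,:3].T
    return c["T"][:3,3],d
def plane(c,uv,z=0.):
    o,d=rays(c,uv); return (o+d*((z-o[2])/d[:,2])[:,None])[:,:2]
def big(m):
    n,l,s,_=cv2.connectedComponentsWithStats(m.astype(np.uint8)); i=1+np.argmax(s[1:,4]); return l==i
def mask(c,kind,roi):
    h,s,v=[a.astype(int) for a in cv2.split(cv2.cvtColor(np.ascontiguousarray(c["pixels"]),cv2.COLOR_RGB2HSV))]
    m={"mill":(s>110)&((h<15)|(h>170)),"oil":(h>35)&(h<95)&(s>60),"blue":(h>100)&(h<130)&(s>120)}[kind]
    r=np.zeros(m.shape,bool);x0,y0,x1,y1=roi;r[y0:y1,x0:x1]=1
    return big(cv2.morphologyEx((m&r).astype(np.uint8),cv2.MORPH_CLOSE,np.ones((5,5))))
def bearing(c,m):
    y,x=np.nonzero(m); o,d=rays(c,np.c_[x,y]); a=np.arctan2(d[:,1],d[:,0]); r=np.median(a); a=(a-r+np.pi)%(2*np.pi)-np.pi
    b=(a.min()+a.max())/2+r; return o[:2],np.array([np.cos(b),np.sin(b)]),a.max()-a.min()
def cross(A,B):
    t=np.linalg.solve(np.c_[A[1],-B[1]],B[0]-A[0]); p=A[0]+A[1]*t[0]
    return p,[np.linalg.norm(p-X[0])*np.sin(X[2]/2)*1000 for X in (A,B)]
E
python3 - <<'E'
from h import *
T=dict(np.load("pics/top0.npz"));S=dict(np.load("pics/scene0.npz"))
R={"mill":((215,185,256,235),(295,160,335,245)),"oil":((285,180,325,222),(225,135,262,225))}
vis=[c["pixels"][:,:,::-1].copy() for c in(T,S)]
for k in R:
    ms=[mask(c,k,r) for c,r in zip((T,S),R[k])]
    for v,m in zip(vis,ms): v[cv2.morphologyEx(m.astype(np.uint8),cv2.MORPH_GRADIENT,np.ones((2,2)))>0]=(255,0,255)
    print(k,*cross(bearing(T,ms[0]),bearing(S,ms[1])))
P=[]
for r in ((245,142,270,170),(280,142,304,170)):
    y,x=np.nonzero(mask(T,"blue",r)); P.append(plane(T,[[(x.min()+x.max())/2,(y.min()+y.max())/2]])[0]); print("spot",P[-1],x.min(),x.max(),y.min(),y.max())
d=P[0]-P[1];print(np.linalg.norm(d),"rail yaw deg",np.degrees(np.arctan2(-d[0],d[1])))
o=np.hstack([cv2.resize(vis[0][130:240,190:350],None,fx=3,fy=3),cv2.resize(vis[1][130:270,210:350],(330,330))]);cv2.imwrite("pics/m0.png",o[:, :800] if o.shape[1]>800 else o)
E
```

```text
mill [0.48587742 0.09511894] [np.float64(28.390614208351476), np.float64(28.932102629632393)]
oil [ 0.50738091 -0.11191947] [np.float64(25.326846604283247), np.float64(24.94787884728213)]
spot [0.67057102 0.03490111] 247 267 148 163
spot [ 0.66628483 -0.07207779] 282 299 149 164
0.10706473028823145 rail yaw deg -2.2943684149167596
```

View pics/m0.png

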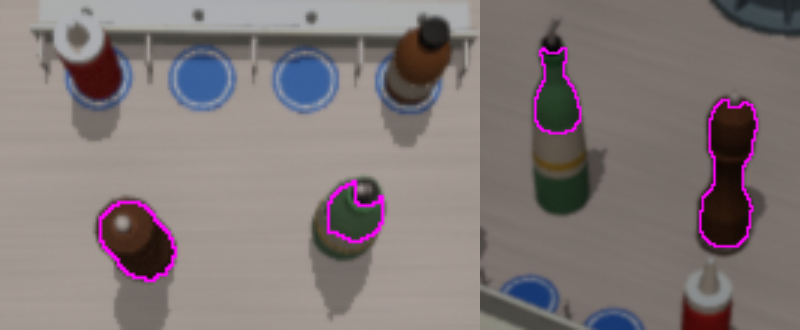

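The outlines fit, so the axes are good. Before moving I need the gripper's body shape, because it mustn't lean on the tall tops.

```bash
python3 - <<'E'
from h import *
from cell import readout, vision
from scipy.spatial.transform import Rotation as R
print(R.from_rotvec(readout.get_state()["orientation"]).as_matrix().round(3).tolist())
c=vision.camera("wrist");print(c["T_tool_cam"].round(3).tolist(),c["vfov"])
S=dict(np.load("pics/scene0.npz"));T=dict(np.load("pics/top0.npz"))
a=cv2.resize(S["pixels"][40:170,450:560],(330,390),interpolation=cv2.INTER_CUBIC);b=cv2.resize(c["pixels"],(460,345));b=np.vstack([b,np.zeros((45,460,3),np.uint8)])
cv2.imwrite("pics/g0.png",np.clip(1.6*np.hstack([a,b])[:,:,::-1],0,255).astype(np.uint8))
E
```

```text
[[-0.942, 0.335, -0.001], [0.335, 0.942, -0.001], [0.0, -0.002, -1.0]]
[[-0.0, -0.955, -0.296, 0.076], [1.0, -0.0, -0.0, -0.0], [0.0, -0.296, 0.955, -0.135], [0.0, 0.0, 0.0, 1.0]] 67.69948550654618
```

View pics/g0.png

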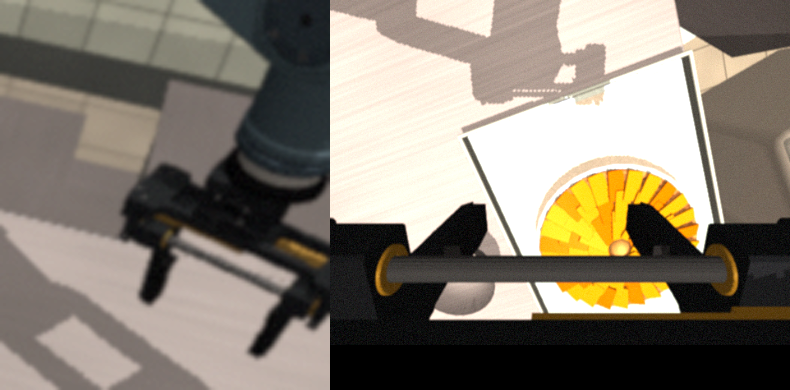

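The gripper body overhangs the fingertips by about 28 mm, so a vertical tool would lean on the tops. I need the tool tilted outward at the bottom. I'll test, in free space, how the arm behaves past its reach and whether it tilts.

carry_out:
  steps:
    - {"dp":[0,0.04,0],"spin":-7,"hand":1}
    - {"dp":[0,0.08,0],"spin":-14,"hand":1}
    - {"dp":[0,0.12,0],"spin":-21,"hand":1}
    - {"dp":[0,0.16,0],"spin":-28,"hand":1}
    - {"dp":[0,0.2,0],"spin":-35,"hand":1}

```text
t: 0.57
ee_pos: [0.2601, 0.7316, 0.2491]
orientation: [0.431, -3.112, 0.001]
ft_force: [1.4, -0.0, 1.1]
grip_width: 0.0567
finger_force: 0.0
```

carry_out:
  steps:
    - {"dp":[-0.0225,0.033,0],"spin":-7,"hand":1}
    - {"dp":[-0.045,0.066,0],"spin":-14,"hand":1}
    - {"dp":[-0.068,0.099,0],"spin":-21,"hand":1}
    - {"dp":[-0.09,0.132,0],"spin":-28,"hand":1}
    - {"dp":[-0.113,0.165,0],"spin":-35,"hand":1}

```text
t: 0.98
ee_pos: [0.3064, 0.8681, 0.228]
orientation: [-1.277, 2.863, 0.016]
ft_force: [2.8, 6.4, 1.6]
grip_width: 0.0236
finger_force: 0.0
```

```bash
cat >> h.py <<'E'
def st():
    from cell import readout; from scipy.spatial.transform import Rotation as R
    s=readout.get_state(); M=R.from_rotvec(s["orientation"]).as_matrix()
    print("t",round(s["t"],2),"p",s["ee_pos"].round(4),"tilt",round(np.degrees(np.arccos(-M[2,2])),1),"z",M[:,2].round(3),"xyaw",round(np.degrees(np.arctan2(M[1,0],M[0,0])),1),"q",s["joint_positions"].round(3),"f",s["ft_force"].round(1)); return s,M
E
python3 -c "from h import *;st()"
```

```text
t 0.98 p [0.3064 0.8681 0.228 ] tilt 0.7 z [ 0.002  0.012 -1.   ] xyaw -131.9 q [ 1.102  1.087  0.298  0.004  1.745 -1.308] f [2.8 6.4 1.6]
```

carry_out:
  steps:
    - {"dp":[0.037,-0.015,0],"spin":-5,"hand":1}
    - {"dp":[0.074,-0.031,0],"spin":-10,"hand":1}
    - {"dp":[0.11,-0.046,0],"spin":-15,"hand":1}
    - {"dp":[0.147,-0.061,0],"spin":-20,"hand":1}
    - {"dp":[0.185,-0.077,0],"spin":-22,"hand":1}

```text
t: 1.4
ee_pos: [0.2481, 0.7036, 0.2347]
orientation: [-1.791, 2.554, 0.025]
ft_force: [0.7, -0.1, 0.6]
grip_width: 0.0005
finger_force: 0.0
```

```bash
python3 -c "from h import *;st()"
```

```text
t 1.4 p [0.2481 0.7036 0.2347] tilt 1.5 z [ 0.009  0.025 -1.   ] xyaw -109.9 q [ 1.071  0.551  1.15   0.005  1.414 -1.723] f [ 0.7 -0.1  0.6]
```

The tilt picked up at the reach limit persists in the commanded pose, and it points outward. That is the tilt needed, so I'll build it up there.

carry_out:
  steps:
    - {"dp":[-0.04,0,0],"spin":0,"hand":1}
    - {"dp":[-0.08,0,0],"spin":0,"hand":1}
    - {"dp":[-0.12,0,0],"spin":0,"hand":1}
    - {"dp":[-0.16,0,0],"spin":0,"hand":1}
    - {"dp":[-0.2,0,0],"spin":0,"hand":1}

```text
t: 1.82
ee_pos: [0.3103, 0.8713, 0.2403]
orientation: [-1.779, 2.55, 0.036]
ft_force: [1.1, 1.8, 1.1]
grip_width: 0.0003
finger_force: 0.0
```

carry_out:
  steps:
    - {"dp":[-0.1,0,0],"spin":0,"hand":1}
    - {"dp":[-0.1,0,0],"spin":0,"hand":1}
    - {"dp":[-0.1,0,0],"spin":0,"hand":1}
    - {"dp":[-0.1,0,0],"spin":0,"hand":1}
    - {"dp":[-0.1,0,0],"spin":0,"hand":1}

```text
t: 2.23
ee_pos: [0.3162, 0.8851, 0.2278]
orientation: [-1.762, 2.525, 0.067]
ft_force: [-0.7, -0.3, 0.1]
grip_width: 0.0006
finger_force: 0.0
```

```bash
python3 -c "from h import *;st()"
```

```text
t 2.23 p [0.3162 0.8851 0.2278] tilt 4.3 z [ 0.026  0.071 -0.997] xyaw -110.2 q [ 1.099  1.088  0.298  0.009  1.681 -1.689] f [-0.7 -0.3  0.1]
```

carry_out:
  steps:
    - {"dp":[-0.2,0,0],"spin":0,"hand":1}
    - {"dp":[-0.2,0,0],"spin":0,"hand":1}
    - {"dp":[-0.2,0,0],"spin":0,"hand":1}
    - {"dp":[-0.2,0,0],"spin":0,"hand":1}
    - {"dp":[-0.2,0,0],"spin":0,"hand":1}

```text
t: 2.65
ee_pos: [0.3218, 0.8973, 0.2072]
orientation: [-1.747, 2.505, 0.093]
ft_force: [0.1, -0.2, 0.6]
grip_width: 0.0004
finger_force: 0.0
```

carry_out:
  steps:
    - {"dp":[-0.2,0,0],"spin":0,"hand":1}
    - {"dp":[-0.2,0,0],"spin":0,"hand":1}
    - {"dp":[-0.2,0,0],"spin":0,"hand":1}
    - {"dp":[-0.2,0,0],"spin":0,"hand":1}
    - {"dp":[-0.2,0,0],"spin":0,"hand":1}

```text
t: 3.07
ee_pos: [0.327, 0.9087, 0.1958]
orientation: [-1.732, 2.483, 0.122]
ft_force: [-0.1, -0.1, -0.7]
grip_width: 0.0005
finger_force: 0.0
```

carry_out:
  steps:
    - {"dp":[-0.2,0,0],"spin":0,"hand":1}
    - {"dp":[-0.2,0,0],"spin":0,"hand":1}
    - {"dp":[-0.2,0,0],"spin":0,"hand":1}
    - {"dp":[-0.2,0,0],"spin":0,"hand":1}
    - {"dp":[-0.2,0,0],"spin":0,"hand":1}

```text
t: 3.48
ee_pos: [0.3317, 0.919, 0.1913]
orientation: [-1.715, 2.459, 0.15]
ft_force: [-0.1, -0.7, 0.5]
grip_width: 0.0006
finger_force: 0.0
```

```bash
python3 -c "from h import *;st()"
```

```text
t 3.48 p [0.3317 0.919  0.1913] tilt 9.9 z [ 0.058  0.162 -0.985] xyaw -110.2 q [ 1.097  1.131  0.299  0.022  1.54  -1.691] f [-0.1 -0.7  0.5]
```

```bash
cat >> h.py <<'E'
def to(p):
    s,M=st(); d=M.T@(np.array(p)-s["ee_pos"]); print("tool dp",d.round(3),"len",np.linalg.norm(d).round(3)); return d
E
python3 -c "
from h import *;d=to([.574,-.175,.42]);print((d/6).round(3))"
```

```text
t 3.48 p [0.3317 0.919  0.1913] tilt 9.9 z [ 0.058  0.162 -0.985] xyaw -110.2 q [ 1.097  1.131  0.299  0.022  1.54  -1.691] f [-0.1 -0.7  0.5]
tool dp [ 0.89  -0.605 -0.388] len 1.144
[ 0.148 -0.101 -0.065]
```

carry_out:
  steps:
    - {"dp":[0.03,-0.02,-0.013],"spin":0,"hand":1}
    - {"dp":[0.059,-0.04,-0.026],"spin":0,"hand":1}
    - {"dp":[0.089,-0.061,-0.039],"spin":0,"hand":1}
    - {"dp":[0.118,-0.081,-0.052],"spin":0,"hand":1}
    - {"dp":[0.148,-0.101,-0.065],"spin":0,"hand":1}

```text
t: 3.9
ee_pos: [0.3725, 0.7347, 0.2305]
orientation: [-1.714, 2.458, 0.151]
ft_force: [0.5, 0.4, 1.1]
grip_width: 0.0006
finger_force: 0.0
```

carry_out:
  steps:
    - {"dp":[0.03,-0.02,-0.013],"spin":0,"hand":1}
    - {"dp":[0.059,-0.04,-0.026],"spin":0,"hand":1}
    - {"dp":[0.089,-0.061,-0.039],"spin":0,"hand":1}
    - {"dp":[0.118,-0.081,-0.052],"spin":0,"hand":1}
    - {"dp":[0.148,-0.101,-0.065],"spin":0,"hand":1}

```text
t: 4.32
ee_pos: [0.4131, 0.553, 0.2691]
orientation: [-1.714, 2.457, 0.151]
ft_force: [0.1, 0.4, -0.4]
grip_width: 0.0002
finger_force: 0.0
```

carry_out:
  steps:
    - {"dp":[0.03,-0.02,-0.013],"spin":0,"hand":1}
    - {"dp":[0.059,-0.04,-0.026],"spin":0,"hand":1}
    - {"dp":[0.089,-0.061,-0.039],"spin":0,"hand":1}
    - {"dp":[0.118,-0.081,-0.052],"spin":0,"hand":1}
    - {"dp":[0.148,-0.101,-0.065],"spin":0,"hand":1}

```text
t: 4.73
ee_pos: [0.4536, 0.3709, 0.3075]
orientation: [-1.714, 2.457, 0.151]
ft_force: [0.2, -0.1, -0.2]
grip_width: 0.0003
finger_force: 0.0
```

```bash
python3 -c "
from h import *;d=to([.574,-.175,.42]);print((d/3).round(3))"
```

```text
t 4.73 p [0.4536 0.3709 0.3075] tilt 10.0 z [ 0.059  0.163 -0.985] xyaw -110.2 q [ 0.417  0.066  1.627  0.129  1.33  -2.395] f [ 0.2 -0.1 -0.2]
tool dp [ 0.444 -0.301 -0.193] len 0.57
[ 0.148 -0.1   -0.064]
```

carry_out:
  steps:
    - {"dp":[0.03,-0.02,-0.013],"spin":7,"hand":1}
    - {"dp":[0.059,-0.04,-0.026],"spin":14,"hand":1}
    - {"dp":[0.089,-0.06,-0.039],"spin":21,"hand":1}
    - {"dp":[0.118,-0.08,-0.052],"spin":28,"hand":1}
    - {"dp":[0.148,-0.1,-0.064],"spin":35,"hand":1}

```text
t: 5.15
ee_pos: [0.4934, 0.1892, 0.3452]
orientation: [-0.897, 2.893, 0.21]
ft_force: [-0.3, 0.1, -0.9]
grip_width: -0.0
finger_force: 0.0
```

carry_out:
  steps:
    - {"dp":[0.013,-0.033,-0.013],"spin":7,"hand":1}
    - {"dp":[0.026,-0.067,-0.026],"spin":14,"hand":1}
    - {"dp":[0.038,-0.1,-0.039],"spin":21,"hand":1}
    - {"dp":[0.051,-0.134,-0.052],"spin":28,"hand":1}
    - {"dp":[0.064,-0.167,-0.064],"spin":35,"hand":1}

```text
t: 5.57
ee_pos: [0.5331, 0.0069, 0.3825]
orientation: [0.015, 3.073, 0.251]
ft_force: [1.3, -0.5, 0.4]
grip_width: 0.0003
finger_force: 0.0
```

carry_out:
  steps:
    - {"dp":[-0.009,-0.035,-0.013],"spin":0,"hand":1}
    - {"dp":[-0.018,-0.07,-0.026],"spin":0,"hand":1}
    - {"dp":[-0.026,-0.104,-0.039],"spin":0,"hand":1}
    - {"dp":[-0.034,-0.139,-0.052],"spin":0,"hand":1}
    - {"dp":[-0.043,-0.174,-0.064],"spin":0,"hand":1}

```text
t: 5.98
ee_pos: [0.5724, -0.1754, 0.4197]
orientation: [0.006, 3.073, 0.25]
ft_force: [1.4, -0.4, 0.6]
grip_width: 0.0003
finger_force: 0.0
```

```bash
python3 -c "
from h import *;d=to([1.1,-.335,.42])"
```

```text
t 5.98 p [ 0.5724 -0.1754  0.4197] tilt 9.9 z [ 0.059  0.162 -0.985] xyaw 179.5 q [-0.582  0.151  1.315  0.17   1.714 -2.128] f [ 1.4 -0.4  0.6]
tool dp [-0.528 -0.158  0.005] len 0.551
```

carry_out:
  steps:
    - {"dp":[-0.038,-0.012,0],"spin":0,"hand":1}
    - {"dp":[-0.077,-0.023,0],"spin":0,"hand":1}
    - {"dp":[-0.115,-0.035,0],"spin":0,"hand":1}
    - {"dp":[-0.154,-0.046,0],"spin":0,"hand":1}
    - {"dp":[-0.192,-0.058,0],"spin":0,"hand":1}

```text
t: 6.4
ee_pos: [0.7654, -0.2327, 0.4206]
orientation: [0.006, 3.073, 0.251]
ft_force: [1.4, -0.6, -0.3]
grip_width: 0.0001
finger_force: 0.0
```

carry_out:
  steps:
    - {"dp":[-0.038,-0.012,0],"spin":0,"hand":1}
    - {"dp":[-0.077,-0.023,0],"spin":0,"hand":1}
    - {"dp":[-0.115,-0.035,0],"spin":0,"hand":1}
    - {"dp":[-0.154,-0.046,0],"spin":0,"hand":1}
    - {"dp":[-0.192,-0.058,0],"spin":0,"hand":1}

```text
t: 6.82
ee_pos: [0.8399, -0.2511, 0.3875]
orientation: [0.009, 3.045, 0.236]
ft_force: [0.8, 0.1, 1.6]
grip_width: 0.0
finger_force: 0.0
```

carry_out:
  steps:
    - {"dp":[-0.192,-0.058,0],"spin":0,"hand":1}
    - {"dp":[-0.192,-0.058,0],"spin":0,"hand":1}
    - {"dp":[-0.192,-0.058,0],"spin":0,"hand":1}
    - {"dp":[-0.192,-0.058,0],"spin":0,"hand":1}
    - {"dp":[-0.192,-0.058,0],"spin":0,"hand":1}

```text
t: 7.23
ee_pos: [0.8661, -0.2541, 0.3493]
orientation: [0.013, 3.014, 0.219]
ft_force: [0.2, 0.2, 0.0]
grip_width: 0.0008
finger_force: 0.0
```

carry_out:
  steps:
    - {"dp":[-0.192,-0.058,0],"spin":0,"hand":1}
    - {"dp":[-0.192,-0.058,0],"spin":0,"hand":1}
    - {"dp":[-0.192,-0.058,0],"spin":0,"hand":1}
    - {"dp":[-0.192,-0.058,0],"spin":0,"hand":1}
    - {"dp":[-0.192,-0.058,0],"spin":0,"hand":1}

```text
t: 7.65
ee_pos: [0.8877, -0.257, 0.3165]
orientation: [0.018, 2.984, 0.205]
ft_force: [-0.5, 0.5, 0.1]
grip_width: 0.0008
finger_force: 0.0
```

```bash
python3 -c "
from h import *;d=to([1.1,-.335,.3])"
```

```text
t 7.65 p [ 0.8877 -0.257   0.3165] tilt 11.6 z [ 0.15   0.135 -0.979] xyaw 178.7 q [-0.472  0.995  0.298  0.193  1.771 -1.985] f [-0.5  0.5  0.1]
tool dp [-0.209 -0.079  0.037] len 0.227
```

carry_out:
  steps:
    - {"dp":[-0.19,-0.08,0],"spin":0,"hand":1}
    - {"dp":[-0.19,-0.08,0],"spin":0,"hand":1}
    - {"dp":[-0.19,-0.08,0],"spin":0,"hand":1}
    - {"dp":[-0.19,-0.08,0],"spin":0,"hand":1}
    - {"dp":[-0.19,-0.08,0],"spin":0,"hand":1}

```text
t: 8.07
ee_pos: [0.9016, -0.2731, 0.2901]
orientation: [0.023, 2.954, 0.188]
ft_force: [-0.3, -0.4, -0.7]
grip_width: 0.0003
finger_force: 0.0
```

carry_out:
  steps:
    - {"dp":[-0.19,-0.08,0],"spin":0,"hand":1}
    - {"dp":[-0.19,-0.08,0],"spin":0,"hand":1}
    - {"dp":[-0.19,-0.08,0],"spin":0,"hand":1}
    - {"dp":[-0.19,-0.08,0],"spin":0,"hand":1}
    - {"dp":[-0.19,-0.08,0],"spin":0,"hand":1}

```text
t: 8.48
ee_pos: [0.9132, -0.2872, 0.2711]
orientation: [0.027, 2.923, 0.172]
ft_force: [-0.3, -0.4, -0.2]
grip_width: 0.0005
finger_force: 0.0
```

carry_out:
  steps:
    - {"dp":[-0.19,-0.08,0],"spin":0,"hand":1}
    - {"dp":[-0.19,-0.08,0],"spin":0,"hand":1}
    - {"dp":[-0.19,-0.08,0],"spin":0,"hand":1}
    - {"dp":[-0.19,-0.08,0],"spin":0,"hand":1}
    - {"dp":[-0.19,-0.08,0],"spin":0,"hand":1}

```text
t: 8.9
ee_pos: [0.9228, -0.3002, 0.2591]
orientation: [0.031, 2.892, 0.154]
ft_force: [-1.0, -0.2, 0.3]
grip_width: 0.0006
finger_force: 0.0
```

carry_out:
  steps:
    - {"dp":[-0.19,-0.08,0],"spin":0,"hand":1}
    - {"dp":[-0.19,-0.08,0],"spin":0,"hand":1}
    - {"dp":[-0.19,-0.08,0],"spin":0,"hand":1}
    - {"dp":[-0.19,-0.08,0],"spin":0,"hand":1}
    - {"dp":[-0.19,-0.08,0],"spin":0,"hand":1}

```text
t: 9.32
ee_pos: [0.9311, -0.3124, 0.2531]
orientation: [0.035, 2.861, 0.136]
ft_force: [0.2, 0.1, -0.5]
grip_width: 0.0006
finger_force: 0.0
```

carry_out:
  steps:
    - {"dp":[-0.19,-0.08,0],"spin":0,"hand":1}
    - {"dp":[-0.19,-0.08,0],"spin":0,"hand":1}
    - {"dp":[-0.19,-0.08,0],"spin":0,"hand":1}
    - {"dp":[-0.19,-0.08,0],"spin":0,"hand":1}
    - {"dp":[-0.19,-0.08,0],"spin":0,"hand":1}

```text
t: 9.73
ee_pos: [0.9381, -0.3239, 0.2524]
orientation: [0.039, 2.829, 0.118]
ft_force: [0.5, -0.8, 0.1]
grip_width: 0.0007
finger_force: 0.0
```

```bash
python3 -c "
from h import *;d=to([1.1,-.335,.3])"
```

```text
t 9.73 p [ 0.9381 -0.3239  0.2524] tilt 18.4 z [ 0.306  0.077 -0.949] xyaw 177.6 q [-0.518  1.076  0.299  0.22   1.532 -2.044] f [ 0.5 -0.8  0.1]
tool dp [-0.169 -0.005  0.003] len 0.169
```

carry_out:
  steps:
    - {"dp":[-0.19,-0.07,0.03],"spin":0,"hand":1}
    - {"dp":[-0.19,-0.07,0.03],"spin":0,"hand":1}
    - {"dp":[-0.19,-0.07,0.03],"spin":0,"hand":1}
    - {"dp":[-0.19,-0.07,0.03],"spin":0,"hand":1}
    - {"dp":[-0.19,-0.07,0.03],"spin":0,"hand":1}

```text
t: 10.15
ee_pos: [0.9512, -0.3273, 0.2383]
orientation: [0.043, 2.799, 0.101]
ft_force: [0.7, 0.6, -0.1]
grip_width: 0.0007
finger_force: 0.0
```

carry_out:
  steps:
    - {"dp":[-0.19,-0.07,0.03],"spin":0,"hand":1}
    - {"dp":[-0.19,-0.07,0.03],"spin":0,"hand":1}
    - {"dp":[-0.19,-0.07,0.03],"spin":0,"hand":1}
    - {"dp":[-0.19,-0.07,0.03],"spin":0,"hand":1}
    - {"dp":[-0.19,-0.07,0.03],"spin":0,"hand":1}

```text
t: 10.57
ee_pos: [0.9624, -0.3316, 0.2319]
orientation: [0.047, 2.767, 0.083]
ft_force: [-1.0, 0.6, -0.3]
grip_width: 0.0006
finger_force: 0.0
```

carry_out:
  steps:
    - {"dp":[-0.19,-0.07,0.03],"spin":0,"hand":1}
    - {"dp":[-0.19,-0.07,0.03],"spin":0,"hand":1}
    - {"dp":[-0.19,-0.07,0.03],"spin":0,"hand":1}
    - {"dp":[-0.19,-0.07,0.03],"spin":0,"hand":1}
    - {"dp":[-0.19,-0.07,0.03],"spin":0,"hand":1}

```text
t: 10.98
ee_pos: [0.972, -0.3361, 0.2306]
orientation: [0.051, 2.736, 0.066]
ft_force: [-0.2, -0.5, -0.5]
grip_width: 0.0004
finger_force: 0.0
```

carry_out:
  steps:
    - {"dp":[-0.19,-0.07,0.03],"spin":0,"hand":1}
    - {"dp":[-0.19,-0.07,0.03],"spin":0,"hand":1}
    - {"dp":[-0.19,-0.07,0.03],"spin":0,"hand":1}
    - {"dp":[-0.19,-0.07,0.03],"spin":0,"hand":1}
    - {"dp":[-0.19,-0.07,0.03],"spin":0,"hand":1}

```text
t: 11.4
ee_pos: [0.9803, -0.3408, 0.2341]
orientation: [0.054, 2.705, 0.049]
ft_force: [0.6, 0.6, 0.2]
grip_width: 0.0006
finger_force: 0.0
```

carry_out:
  steps:
    - {"dp":[-0.19,-0.07,0.05],"spin":0,"hand":1}
    - {"dp":[-0.19,-0.07,0.05],"spin":0,"hand":1}
    - {"dp":[-0.19,-0.07,0.05],"spin":0,"hand":1}
    - {"dp":[-0.19,-0.07,0.05],"spin":0,"hand":1}
    - {"dp":[-0.19,-0.07,0.05],"spin":0,"hand":1}

```text
t: 11.82
ee_pos: [0.9904, -0.3445, 0.2292]
orientation: [0.058, 2.674, 0.033]
ft_force: [0.7, 0.9, 0.2]
grip_width: 0.0005
finger_force: 0.0
```

carry_out:
  steps:
    - {"dp":[-0.19,-0.07,0.05],"spin":0,"hand":1}
    - {"dp":[-0.19,-0.07,0.05],"spin":0,"hand":1}
    - {"dp":[-0.19,-0.07,0.05],"spin":0,"hand":1}
    - {"dp":[-0.19,-0.07,0.05],"spin":0,"hand":1}
    - {"dp":[-0.19,-0.07,0.05],"spin":0,"hand":1}

```text
t: 12.23
ee_pos: [0.9991, -0.3487, 0.2306]
orientation: [0.062, 2.643, 0.017]
ft_force: [1.0, -0.6, 0.3]
grip_width: 0.0006
finger_force: 0.0
```

```bash
python3 -c "
from h import *;d=to([1.1,-.335,.3])"
```

```text
t 12.23 p [ 0.9991 -0.3487  0.2306] tilt 28.5 z [ 0.477  0.001 -0.879] xyaw 177.0 q [-0.515  1.123  0.299  0.248  1.287 -2.057] f [ 1.  -0.6  0.3]
tool dp [-0.121  0.019 -0.013] len 0.123
```

carry_out:
  steps:
    - {"dp":[-0.19,-0.07,0.07],"spin":0,"hand":1}
    - {"dp":[-0.19,-0.07,0.07],"spin":0,"hand":1}
    - {"dp":[-0.19,-0.07,0.07],"spin":0,"hand":1}
    - {"dp":[-0.19,-0.07,0.07],"spin":0,"hand":1}
    - {"dp":[-0.19,-0.07,0.07],"spin":0,"hand":1}

```text
t: 12.65
ee_pos: [1.0093, -0.3518, 0.2242]
orientation: [0.065, 2.613, 0.002]
ft_force: [-0.9, 0.1, -0.6]
grip_width: 0.0004
finger_force: 0.0
```

carry_out:
  steps:
    - {"dp":[-0.19,-0.07,0.07],"spin":0,"hand":1}
    - {"dp":[-0.19,-0.07,0.07],"spin":0,"hand":1}
    - {"dp":[-0.19,-0.07,0.07],"spin":0,"hand":1}
    - {"dp":[-0.19,-0.07,0.07],"spin":0,"hand":1}
    - {"dp":[-0.19,-0.07,0.07],"spin":0,"hand":1}

```text
t: 13.07
ee_pos: [1.0179, -0.3555, 0.2242]
orientation: [0.068, 2.583, -0.014]
ft_force: [-0.1, -0.3, -0.7]
grip_width: 0.0005
finger_force: 0.0
```

carry_out:
  steps:
    - {"dp":[-0.19,-0.07,0.07],"spin":0,"hand":1}
    - {"dp":[-0.19,-0.07,0.07],"spin":0,"hand":1}
    - {"dp":[-0.19,-0.07,0.07],"spin":0,"hand":1}
    - {"dp":[-0.19,-0.07,0.07],"spin":0,"hand":1}
    - {"dp":[-0.19,-0.07,0.07],"spin":0,"hand":1}

```text
t: 13.48
ee_pos: [1.0252, -0.3596, 0.2287]
orientation: [0.072, 2.553, -0.029]
ft_force: [-0.1, -0.1, -0.2]
grip_width: 0.0003
finger_force: 0.0
```

```bash
python3 - <<'E'
from h import *
from cell import vision
to([.42,.0,.42])
T=dict(np.load("pics/top0.npz"))
# all 4 coaster rings: blue, upstand top line
g=T["pixels"][110:175,195:355];cv2.imwrite("pics/rail.png",cv2.resize(g,None,fx=5,fy=5,interpolation=cv2.INTER_CUBIC)[:,:,::-1])
E
```

```text
t 13.48 p [ 1.0252 -0.3596  0.2287] tilt 33.7 z [ 0.553 -0.036 -0.832] xyaw 176.9 q [-0.513  1.141  0.299  0.263  1.174 -2.064] f [-0.1 -0.1 -0.2]
tool dp [ 0.413  0.323 -0.507] len 0.73
```

View pics/rail.png

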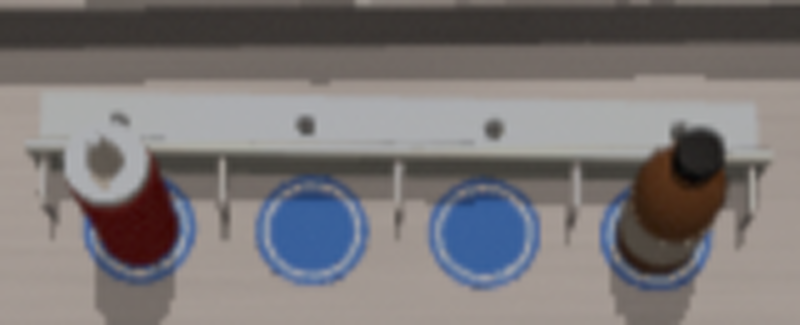

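The tilt is now 33.7° and points along the rail normal. In the ×5 crop the coaster rings are centred at (139,230), (311,231), (484,233) and (655,234). Next I retreat and line up behind the mill.

carry_out:
  steps:
    - {"dp":[0.021,0.016,-0.025],"spin":0,"hand":0.22}
    - {"dp":[0.041,0.032,-0.051],"spin":0,"hand":0.22}
    - {"dp":[0.062,0.049,-0.076],"spin":0,"hand":0.22}
    - {"dp":[0.082,0.065,-0.102],"spin":0,"hand":0.22}
    - {"dp":[0.103,0.081,-0.127],"spin":0,"hand":0.22}

```text
t: 13.9
ee_pos: [0.8721, -0.2684, 0.2772]
orientation: [0.072, 2.553, -0.029]
ft_force: [0.3, -0.5, 0.3]
grip_width: 0.032
finger_force: 0.0
```

carry_out:
  steps:
    - {"dp":[0.021,0.016,-0.025],"spin":0,"hand":0.22}
    - {"dp":[0.041,0.032,-0.051],"spin":0,"hand":0.22}
    - {"dp":[0.062,0.049,-0.076],"spin":0,"hand":0.22}
    - {"dp":[0.082,0.065,-0.102],"spin":0,"hand":0.22}
    - {"dp":[0.103,0.081,-0.127],"spin":0,"hand":0.22}

```text
t: 14.32
ee_pos: [0.7213, -0.1784, 0.3259]
orientation: [0.071, 2.552, -0.029]
ft_force: [-0.1, -0.1, 0.3]
grip_width: 0.0343
finger_force: 0.0
```

carry_out:
  steps:
    - {"dp":[0.021,0.016,-0.025],"spin":0,"hand":0.22}
    - {"dp":[0.041,0.032,-0.051],"spin":0,"hand":0.22}
    - {"dp":[0.062,0.049,-0.076],"spin":0,"hand":0.22}
    - {"dp":[0.082,0.065,-0.102],"spin":0,"hand":0.22}
    - {"dp":[0.103,0.081,-0.127],"spin":0,"hand":0.22}

```text
t: 14.73
ee_pos: [0.5702, -0.0884, 0.3739]
orientation: [0.072, 2.552, -0.029]
ft_force: [-0.6, 0.0, -0.1]
grip_width: 0.0346
finger_force: 0.0
```

carry_out:
  steps:
    - {"dp":[0.021,0.016,-0.025],"spin":0,"hand":0.22}
    - {"dp":[0.041,0.032,-0.051],"spin":0,"hand":0.22}
    - {"dp":[0.062,0.049,-0.076],"spin":0,"hand":0.22}
    - {"dp":[0.082,0.065,-0.102],"spin":0,"hand":0.22}
    - {"dp":[0.103,0.081,-0.127],"spin":0,"hand":0.22}

```text
t: 15.15
ee_pos: [0.4188, 0.0017, 0.4219]
orientation: [0.072, 2.552, -0.03]
ft_force: [0.5, 0.1, -0.2]
grip_width: 0.0343
finger_force: 0.0
```

```bash
cat >> h.py <<'E'
MILL=np.array([.4859,.0951]);OIL=np.array([.5074,-.1119])
def rail(T):
    px=(np.array([[139,230],[311,231],[484,233],[655,234]])+.5)/5-.5+[195,110]
    W=plane(T,px); d=(W[0]-W[3]); d/=np.linalg.norm(d); return W,np.array([d[1],-d[0]]),d  # spots, rail x, rail y
TIP=np.array([-.009,0,.011])
def tip_to(xy,z):
    """tool dp that brings the tip's front edge middle to (xy,z)"""
    s,M=st(); t=s["ee_pos"]+M@TIP; d=M.T@(np.r_[xy,z]-t); print("tip",t.round(4),"g",s["grip_width"].round(4),"-> tool dp",d.round(4),np.linalg.norm(d).round(3)); return d
E
python3 - <<'E'
from h import *
W,rx,ry=rail(dict(np.load("pics/top0.npz")));print(W.round(4).tolist(),np.linalg.norm(np.diff(W,axis=0),axis=1),rx)
gm=W[1]+.004*rx;go=W[2]+.002*rx
for n,a,b in(("mill",MILL,gm),("oil",OIL,go)):
    u=(b-a);L=np.linalg.norm(u);print(n,"goal",b,"yaw",np.degrees(np.arctan2(u[1],u[0])),L)
s,M=st();x=-M[:2,0];x/=np.linalg.norm(x)
tip_to(MILL-.07*x,.12)
E
```

```text
[[0.6713, 0.1452], [0.6696, 0.0355], [0.6672, -0.075], [0.6655, -0.1845]] [0.10962544 0.11054335 0.10953412] [ 0.99984829 -0.01741805]
mill goal [0.67359532 0.03547558] yaw -17.623282906078863 0.19693807185577214
oil goal [ 0.66923908 -0.07500781] yaw 12.841485316195326 0.16599072487387714
t 15.15 p [0.4188 0.0017 0.4219] tilt 33.7 z [ 0.554 -0.037 -0.831] xyaw 176.9 q [-0.434 -0.744  2.081  0.212  1.254 -1.958] f [ 0.5  0.1 -0.2]
t 15.15 p [0.4188 0.0017 0.4219] tilt 33.7 z [ 0.554 -0.037 -0.831] xyaw 176.9 q [-0.434 -0.744  2.081  0.212  1.254 -1.958] f [ 0.5  0.1 -0.2]Traceback (most recent call last):
  File "<stdin>", line 7, in <module>
  File "h.py", line 34, in tip_to
    s,M=st(); t=s["ee_pos"]+M@TIP; d=M.T@(np.r_[xy,z]-t); print("tip",t.round(4),"g",s["grip_width"].round(4),"-> tool dp",d.round(4),np.linalg.norm(d).round(3)); return d
                                                                                     ^^^^^^^^^^^^^^^^^^^^^
AttributeError: 'float' object has no attribute 'round'
```

```bash
sed -i 's/s\["grip_width"\].round(4)/round(float(s["grip_width"]),4)/' h.py; python3 - <<'E'
from h import *
from scipy.optimize import fsolve
D=[(.181502,1.607997,1.353796,np.hypot(.19243,.5413),.24884),(.551,1.15,1.414,np.hypot(.2481,.7036),.2347),(1.131,.299,1.54,np.hypot(.3317,.919),.1913),(1.087,.298,1.745,np.hypot(.3064,.8681),.228),(1.088,.298,1.681,np.hypot(.3162,.8851),.2278)]
A=[];b=[]
for a,c,e,r,z in D:
    s,f=a+c,a+c+e
    A+=[[np.sin(a),np.sin(s),np.cos(s),np.sin(f),0],[np.cos(a),np.cos(s),-np.sin(s),np.cos(f),1]];b+=[r,z]
P,res,_,_=np.linalg.lstsq(np.array(A),np.array(b),rcond=None);print("L1,L2,E,D,h",P.round(4),res)
L1,L2,E,Dt,h=P;phi=np.pi-np.radians(33.7)
def fk(q,):
    a,c=q;return [L1*np.sin(a)+L2*np.sin(a+c)+E*np.cos(a+c)+Dt*np.sin(phi),h+L1*np.cos(a)+L2*np.cos(a+c)-E*np.sin(a+c)+Dt*np.cos(phi)]
for r in (.36,.38,.40,.42,.44,.5):
    for z in(.03,.1,.2):
        q=fsolve(lambda q:np.array(fk(q))-[r,z],[-.5,2.3]);print(r,z,q.round(3),round(phi-q.sum(),3))
s,M=st();x=-M[:2,0];x/=np.linalg.norm(x)
tip_to(MILL-.06*x,.12);tip_to(MILL-.06*x,.027)
E
```

```text
L1,L2,E,D,h [0.4425 0.5215 0.0702 0.2948 0.2897] [4.01804732e-06]
0.36 0.03 [-0.172  2.636] 0.089
0.36 0.1 [-0.496  2.62 ] 0.43
0.36 0.2 [-0.753  2.513] 0.793
0.38 0.03 [-0.112  2.59 ] 0.075
0.38 0.1 [-0.41   2.575] 0.388
0.38 0.2 [-0.666  2.477] 0.742
0.4 0.03 [-0.059  2.545] 0.067
0.4 0.1 [-0.334  2.531] 0.356
0.4 0.2 [-0.586  2.44 ] 0.699
0.42 0.03 [-0.01   2.499] 0.065
0.42 0.1 [-0.266  2.487] 0.333
0.42 0.2 [-0.512  2.402] 0.664
0.44 0.03 [0.034 2.454] 0.066
0.44 0.1 [-0.205  2.442] 0.316
0.44 0.2 [-0.443  2.363] 0.634
0.5 0.03 [0.151 2.318] 0.084
0.5 0.1 [-0.047  2.309] 0.292
0.5 0.2 [-0.261  2.241] 0.573
t 15.15 p [0.4188 0.0017 0.4219] tilt 33.7 z [ 0.554 -0.037 -0.831] xyaw 176.9 q [-0.434 -0.744  2.081  0.212  1.254 -1.958] f [ 0.5  0.1 -0.2]
t 15.15 p [0.4188 0.0017 0.4219] tilt 33.7 z [ 0.554 -0.037 -0.831] xyaw 176.9 q [-0.434 -0.744  2.081  0.212  1.254 -1.958] f [ 0.5  0.1 -0.2]
tip [0.4324 0.0009 0.4177] g 0.0343 -> tool dp [0.1751 0.0986 0.2404] 0.313
t 15.15 p [0.4188 0.0017 0.4219] tilt 33.7 z [ 0.554 -0.037 -0.831] xyaw 176.9 q [-0.434 -0.744  2.081  0.212  1.254 -1.958] f [ 0.5  0.1 -0.2]
tip [0.4324 0.0009 0.4177] g 0.0343 -> tool dp [0.2268 0.0991 0.3177] 0.403
```

```bash
python3 - <<'E'
from h import *
from scipy.optimize import fsolve
d=.119
D=[(.181502,1.607997,1.353796,np.hypot(.19243,.5413),.24884),(.551,1.15,1.414,np.hypot(.2481,.7036),.2347),(1.131,.299,1.54,np.hypot(.3317,.919),.1913),(1.087,.298,1.745,np.hypot(.3064,.8681),.228),(1.088,.298,1.681,np.hypot(.3162,.8851),.2278)]
A=[];b=[]
for a,c,e,r,z in D:
    s,f=a+c,a+c+e
    A+=[[np.sin(a),np.sin(s),np.cos(s),np.sin(f),0],[np.cos(a),np.cos(s),-np.sin(s),np.cos(f),1]];b+=[np.sqrt(r*r-d*d),z]
P,res,_,_=np.linalg.lstsq(np.array(A),np.array(b),rcond=None);print("L1,L2,E,D,h",P.round(4),res)
L1,L2,E,Dt,h=P
def q(p,tilt,az=-3.7):
    t,a=np.radians([tilt,az]); n=np.array([np.sin(t)*np.cos(a),np.sin(t)*np.sin(a),-np.cos(t)])
    w=np.array(p)-Dt*n; rho=np.sqrt(w[0]**2+w[1]**2-d*d); j1=np.arctan2(w[1],w[0])-np.arcsin(d/np.hypot(*w[:2]))
    f=lambda v:[L1*np.sin(v[0])+L2*np.sin(v.sum())+E*np.cos(v.sum())-rho,h+L1*np.cos(v[0])+L2*np.cos(v.sum())-E*np.sin(v.sum())-w[2]]
    v=fsolve(f,[-.4,2.3]); return j1.round(3),v.round(3),"j5~",round(np.pi-t-v.sum(),3)
print("check",q([.4188,.0017,.4219],33.7))
for tilt in(33.7,29):
  for p in([.415,.097,.12],[.415,.097,.035],[.427,.095,.035],[.43,-.11,.035],[.45,-.11,.035],[.65,0,.035]): print(tilt,p,*q(p,tilt))
E
```

```text
L1,L2,E,D,h [0.4381 0.5145 0.0863 0.3035 0.3173] [1.25828335e-07]
check (np.float64(-0.444), array([-0.752,  2.085]), 'j5~', np.float64(1.22))
33.7 [0.415, 0.097, 0.12] -0.046 [-0.311  2.482] j5~ 0.382
33.7 [0.415, 0.097, 0.035] -0.046 [0.024 2.492] j5~ 0.037
33.7 [0.427, 0.095, 0.035] -0.051 [0.049 2.466] j5~ 0.039
33.7 [0.43, -0.11, 0.035] -0.801 [0.049 2.465] j5~ 0.039
33.7 [0.45, -0.11, 0.035] -0.748 [0.091 2.419] j5~ 0.044
33.7 [0.65, 0, 0.035] -0.227 [0.409 1.97 ] j5~ 0.174
29 [0.415, 0.097, 0.12] -0.047 [-0.281  2.428] j5~ 0.488
29 [0.415, 0.097, 0.035] -0.047 [0.017 2.447] j5~ 0.172
29 [0.427, 0.095, 0.035] -0.052 [0.042 2.421] j5~ 0.173
29 [0.43, -0.11, 0.035] -0.748 [0.045 2.417] j5~ 0.173
29 [0.45, -0.11, 0.035] -0.702 [0.087 2.37 ] j5~ 0.178
29 [0.65, 0, 0.035] -0.22 [0.415 1.919] j5~ 0.302
```

```bash
cat > ik.py <<'E'
import numpy as np
from scipy.spatial.transform import Rotation as R
from scipy.optimize import least_squares
L1,L2,E,Dt,h,d=.4381,.5145,.0863,.3035,.3173,.119
def fk(q,s4,s6,c):
    f=q[1]+q[2]; A=R.from_euler("z",q[0])*R.from_euler("y",f)*R.from_euler("z",s4*q[3])*R.from_euler("y",q[4])*R.from_euler("z",s6*q[5]+c)
    w=np.array([L1*np.sin(q[1])+L2*np.sin(f)+E*np.cos(f),d,h+L1*np.cos(q[1])+L2*np.cos(f)-E*np.sin(f)])
    return R.from_euler("z",q[0]).apply(w)+Dt*A.apply([0,0,1]),A
def ik(p,A,q0,cfg):
    r=lambda q:np.r_[(fk(q,*cfg)[0]-p)*5,(fk(q,*cfg)[1].inv()*A).as_rotvec()]
    s=least_squares(r,q0);return s.x,s.cost
E
python3 - <<'E'
from ik import *; from h import *
s,M=st();A=R.from_matrix(M);q=s["joint_positions"]
best=min(((fk(q,a,b,c)[1].inv()*A).magnitude(),a,b,c) for a in(1,-1) for b in(1,-1) for c in np.arange(0,6.28,np.pi/2));print(best,fk(q,*best[1:])[0],s["ee_pos"])
cfg=best[1:]
for name,wp in(("mill",[[.415,.097,.25],[.415,.097,.12],[.412,.097,.042],[.43,.095,.042],[.52,.066,.042],[.6,.037,.042]]),("oil",[[.44,-.11,.3],[.44,-.11,.12],[.44,-.11,.042],[.5,-.1,.042],[.6,-.075,.042]])):
    x=q
    for p in wp:
        for k in range(1): x,cst=ik(np.array(p),A,x,cfg)
        print(name,p,x.round(3),f"{cst:.1e}")
E
```

```text
t 15.15 p [0.4188 0.0017 0.4219] tilt 33.7 z [ 0.554 -0.037 -0.831] xyaw 176.9 q [-0.434 -0.744  2.081  0.212  1.254 -1.958] f [ 0.5  0.1 -0.2]
(5.808424703417168e-16, 1, 1, np.float64(1.5707963267948966)) [0.42123407 0.00258267 0.42241506] [0.41882209 0.0017124  0.42188295]
mill [0.415, 0.097, 0.25] [-0.044 -0.607  2.353 -0.017  0.806 -1.551] 1.9e-30
mill [0.415, 0.097, 0.12] [-0.044 -0.31   2.482 -0.033  0.381 -1.532] 1.9e-18
mill [0.412, 0.097, 0.042] [-0.045 -0.013  2.501 -0.186  0.066 -1.378] 1.9e-28
mill [0.43, 0.095, 0.042] [-0.049  0.027  2.461 -0.146  0.066 -1.421] 8.9e-22
mill [0.52, 0.066, 0.042] [-0.121  0.188  2.27   0.306  0.1   -1.93 ] 1.5e-30
mill [0.6, 0.037, 0.042] [-0.166  0.317  2.089  0.357  0.159 -2.017] 8.1e-20
oil [0.44, -0.11, 0.3] [-0.773 -0.584  2.241  0.427  1.055 -2.419] 5.4e-31
oil [0.44, -0.11, 0.12] [-0.773 -0.239  2.433  0.7    0.594 -2.808] 2.0e-28
oil [0.44, -0.11, 0.042] [-0.773  0.043  2.444  1.128  0.411 -3.291] 2.1e-31
oil [0.5, -0.1, 0.042] [-0.615  0.156  2.311  1.095  0.332 -3.124] 2.9e-25
oil [0.6, -0.075, 0.042] [-0.423  0.32   2.084  0.84   0.263 -2.703] 6.2e-18
```

carry_out:
  steps:
    - {"dp":[0.018,0.01,0.024],"spin":0,"hand":0.22}
    - {"dp":[0.035,0.02,0.048],"spin":0,"hand":0.22}
    - {"dp":[0.053,0.03,0.072],"spin":0,"hand":0.22}
    - {"dp":[0.07,0.039,0.096],"spin":0,"hand":0.22}
    - {"dp":[0.088,0.049,0.12],"spin":0,"hand":0.22}

```text
t: 15.57
ee_pos: [0.4165, 0.0498, 0.2719]
orientation: [0.071, 2.55, -0.03]
ft_force: [0.9, 0.3, 0.3]
grip_width: 0.0339
finger_force: 0.0
```

carry_out:
  steps:
    - {"dp":[0.018,0.01,0.024],"spin":0,"hand":0.22}
    - {"dp":[0.035,0.02,0.048],"spin":0,"hand":0.22}
    - {"dp":[0.053,0.03,0.072],"spin":0,"hand":0.22}
    - {"dp":[0.07,0.039,0.096],"spin":0,"hand":0.22}
    - {"dp":[0.087,0.049,0.12],"spin":0,"hand":0.22}

```text
t: 15.98
ee_pos: [0.4138, 0.0986, 0.1236]
orientation: [0.071, 2.55, -0.028]
ft_force: [1.4, -1.3, -0.0]
grip_width: 0.034
finger_force: 0.0
```

carry_out:
  steps:
    - {"dp":[0.009,0,0.014],"spin":0,"hand":0.22}
    - {"dp":[0.018,0,0.027],"spin":0,"hand":0.22}
    - {"dp":[0.027,0,0.041],"spin":0,"hand":0.22}
    - {"dp":[0.036,0,0.054],"spin":0,"hand":0.22}
    - {"dp":[0.045,0,0.068],"spin":0,"hand":0.22}

```text
t: 16.4
ee_pos: [0.4144, 0.0977, 0.0422]
orientation: [0.072, 2.552, -0.028]
ft_force: [-0.2, -1.4, 0.7]
grip_width: 0.0344
finger_force: 0.0
```

```bash
python3 - <<'E'
from h import *; from cell import vision
s,M=st();x=-M[:2,0];x/=np.linalg.norm(x);print(x)
tip_to(MILL-.032*x,.036)
S=vision.camera("scene");T=vision.camera("top")
cv2.imwrite("pics/p1.png",np.hstack([cv2.resize(S["pixels"][60:270,180:400],(400,382)),cv2.resize(T["pixels"][130:290,180:345],(394,382))])[:,:,::-1])
E
```

```text
t 16.4 p [0.4144 0.0977 0.0422] tilt 33.8 z [ 0.555 -0.036 -0.831] xyaw 176.9 q [-0.038 -0.007  2.492 -0.211  0.069 -1.347] f [-0.2 -1.4  0.7]
[ 0.99852274 -0.05433548]
t 16.4 p [0.4144 0.0977 0.0422] tilt 33.8 z [ 0.555 -0.036 -0.831] xyaw 176.9 q [-0.038 -0.007  2.492 -0.211  0.069 -1.347] f [-0.2 -1.4  0.7]
tip [0.4279 0.0969 0.038 ] g 0.0344 -> tool dp [-0.0205  0.0015  0.0161] 0.026
```

View pics/p1.png

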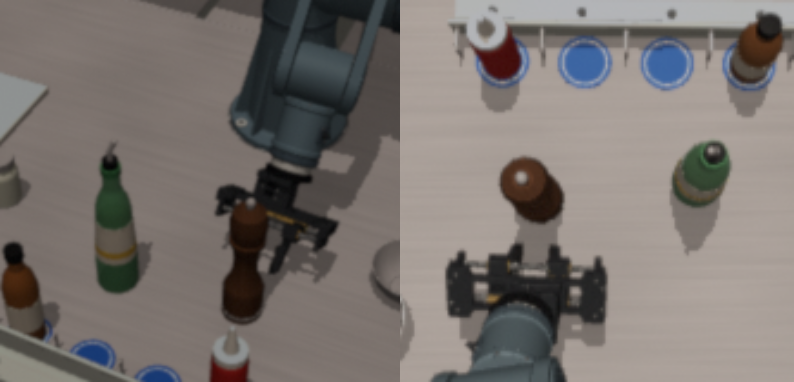

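The picture shows the fingers standing behind the mill's foot, at (515,255) and (560,255) in the right half, with the foot at about (545,205). The body is clear.

```bash
python3 - <<'E'
from h import *
s,M=st();P=[s["ee_pos"]+M@TIP]+[np.array(p) for p in([.455,.0966,.036],[.52,.069,.034],[.585,.041,.034],[.62,.038,.034],[.6465,.037,.034])]
for a,b in zip(P,P[1:]): print((M.T@(b-a)).round(4))
E
```

```text
t 16.5 p [0.412  0.0974 0.0399] tilt 33.4 z [ 0.549 -0.036 -0.835] xyaw 176.9 q [-0.039 -0.004  2.493 -0.212  0.072 -1.347] f [ 0.1 -0.4 -0.5]
[-0.0248  0.0017  0.0159]
[-0.0544 -0.0238  0.0383]
[-0.0555 -0.0242  0.0367]
[-0.0293 -0.001   0.0193]
[-0.0221  0.0005  0.0146]
```

carry_out:
  steps:
    - {"dp":[-0.006,0,0.004],"spin":0,"hand":0.22}
    - {"dp":[-0.012,0.001,0.008],"spin":0,"hand":0.22}
    - {"dp":[-0.017,0.001,0.011],"spin":0,"hand":0.22}
    - {"dp":[-0.021,0.001,0.014],"spin":0,"hand":0.22}
    - {"dp":[-0.025,0.002,0.016],"spin":0,"hand":0.22}

```text
t: 16.92
ee_pos: [0.4451, 0.0976, 0.044]
orientation: [0.072, 2.551, -0.029]
ft_force: [-0.0, -0.6, 0.8]
grip_width: 0.0344
finger_force: 0.1
```

carry_out:
  steps:
    - {"dp":[-0.004,-0.001,0.002],"spin":0,"hand":0.22}
    - {"dp":[-0.008,-0.003,0.005],"spin":0,"hand":0.22}
    - {"dp":[-0.014,-0.005,0.01],"spin":0,"hand":0.22}
    - {"dp":[-0.02,-0.008,0.014],"spin":0,"hand":0.22}
    - {"dp":[-0.027,-0.012,0.019],"spin":0,"hand":0.22}

```text
t: 17.33
ee_pos: [0.4756, 0.0842, 0.0421]
orientation: [0.07, 2.554, -0.028]
ft_force: [-3.9, 1.9, 3.9]
grip_width: 0.0342
finger_force: 2.3
```

```bash
cat >> h.py <<'E'
ROI={"mill":((215,142,285,235),(250,150,360,275)),"oil":((265,142,335,222),(205,135,290,260))}
def find(kind):
    from cell import vision
    T,S=vision.camera("top"),vision.camera("scene"); b=[bearing(c,mask(c,kind,r)) for c,r in zip((T,S),ROI[kind])]
    print(kind,*cross(*b)); return T,S
E
python3 - <<'E'
from h import *
tip_to([.52,.069],.034); find("mill")
E
```

```text
t 17.33 p [0.4756 0.0842 0.0421] tilt 33.6 z [ 0.553 -0.036 -0.833] xyaw 177.0 q [-0.075  0.113  2.359  0.071  0.083 -1.66 ] f [-3.9  1.9  3.9]
tip [0.4891 0.0835 0.0379] g 0.0342 -> tool dp [-0.0241 -0.0127  0.0208] 0.034
mill [0.50744032 0.07913868] [np.float64(27.323917432916026), np.float64(29.868475164933145)]
```

carry_out:
  steps:
    - {"dp":[-0.006,-0.003,0.005],"spin":0,"hand":0.22}
    - {"dp":[-0.012,-0.006,0.009],"spin":0,"hand":0.22}
    - {"dp":[-0.017,-0.009,0.013],"spin":0,"hand":0.22}
    - {"dp":[-0.021,-0.011,0.017],"spin":0,"hand":0.22}
    - {"dp":[-0.024,-0.013,0.02],"spin":0,"hand":0.22}

```text
t: 17.85
ee_pos: [0.5058, 0.0694, 0.0387]
orientation: [0.071, 2.554, -0.028]
ft_force: [-2.7, 1.1, 3.5]
grip_width: 0.0344
finger_force: 2.2
```

```bash
python3 - <<'E'
from h import *
tip_to([.585,.041],.036); T,S=find("mill")
vis=[c["pixels"].copy() for c in(T,S)]
for c,v,r in zip((T,S),vis,ROI["mill"]): v[cv2.morphologyEx(mask(c,"mill",r).astype(np.uint8),cv2.MORPH_GRADIENT,np.ones((2,2)))>0]=(255,0,255)
cv2.imwrite("pics/p2.png",np.hstack([cv2.resize(vis[1][120:270,230:380],(400,400)),cv2.resize(vis[0][130:260,190:320],(400,400))])[:,:,::-1])
E
```

```text
t 17.85 p [0.5058 0.0694 0.0387] tilt 33.6 z [ 0.553 -0.036 -0.833] xyaw 176.9 q [-0.113  0.173  2.297  0.306  0.089 -1.924] f [-2.7  1.1  3.5]
tip [0.5194 0.0686 0.0346] g 0.0344 -> tool dp [-0.0566 -0.0238  0.0361] 0.071
mill [0.54323508 0.067857  ] [np.float64(28.365746660112166), np.float64(28.706636339944346)]
```

View pics/p2.png

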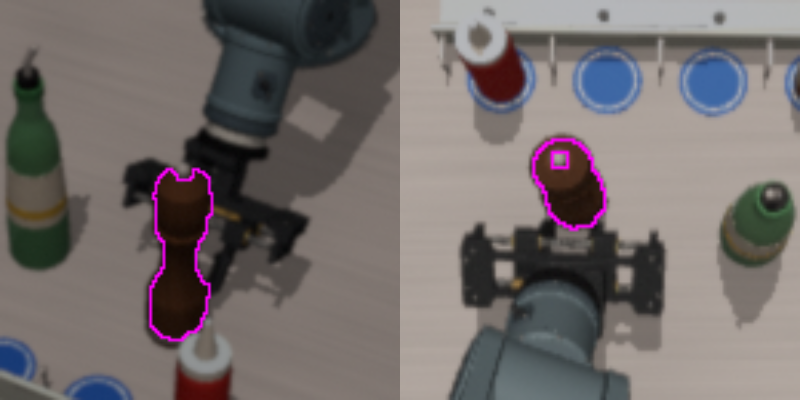

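The mill is upright and nested between the fingers, about 24–27 mm ahead of the tip. I'll keep pushing.

carry_out:
  steps:
    - {"dp":[-0.004,-0.002,0.003],"spin":0,"hand":0.22}
    - {"dp":[-0.01,-0.004,0.006],"spin":0,"hand":0.22}
    - {"dp":[-0.016,-0.007,0.01],"spin":0,"hand":0.22}
    - {"dp":[-0.022,-0.009,0.014],"spin":0,"hand":0.22}
    - {"dp":[-0.028,-0.012,0.018],"spin":0,"hand":0.22}

```text
t: 18.37
ee_pos: [0.5386, 0.0552, 0.0391]
orientation: [0.071, 2.554, -0.029]
ft_force: [-1.9, 0.5, -1.2]
grip_width: 0.0344
finger_force: 1.1
```

carry_out:
  steps:
    - {"dp":[-0.006,-0.002,0.004],"spin":0,"hand":0.22}
    - {"dp":[-0.012,-0.005,0.008],"spin":0,"hand":0.22}
    - {"dp":[-0.018,-0.007,0.011],"spin":0,"hand":0.22}
    - {"dp":[-0.024,-0.01,0.015],"spin":0,"hand":0.22}
    - {"dp":[-0.029,-0.012,0.018],"spin":0,"hand":0.22}

```text
t: 18.78
ee_pos: [0.5729, 0.0408, 0.0406]
orientation: [0.072, 2.553, -0.029]
ft_force: [-1.3, 1.8, -1.1]
grip_width: 0.0343
finger_force: 1.1
```

```bash
python3 - <<'E'
from h import *
tip_to([.62,.038],.035);tip_to([.6465,.037],.035); find("mill")
E
```

```text
t 18.78 p [0.5729 0.0408 0.0406] tilt 33.7 z [ 0.554 -0.037 -0.832] xyaw 176.9 q [-0.165  0.276  2.15   0.402  0.141 -2.061] f [-1.3  1.8 -1.1]
tip [0.5864 0.0399 0.0364] g 0.0343 -> tool dp [-0.0272  0.      0.0198] 0.034
t 18.78 p [0.5729 0.0408 0.0406] tilt 33.7 z [ 0.554 -0.037 -0.832] xyaw 176.9 q [-0.165  0.276  2.15   0.402  0.141 -2.061] f [-1.3  1.8 -1.1]
tip [0.5864 0.0399 0.0364] g 0.0343 -> tool dp [-0.0493  0.0006  0.0345] 0.06
mill [0.61743565 0.04010176] [np.float64(28.586201982045072), np.float64(29.116476383845104)]
```

carry_out:
  steps:
    - {"dp":[-0.006,0,0.004],"spin":0,"hand":0.22}
    - {"dp":[-0.012,0,0.008],"spin":0,"hand":0.22}
    - {"dp":[-0.018,0,0.013],"spin":0,"hand":0.22}
    - {"dp":[-0.024,0,0.017],"spin":0,"hand":0.22}
    - {"dp":[-0.029,0,0.021],"spin":0,"hand":0.22}

```text
t: 19.3
ee_pos: [0.6089, 0.0391, 0.0395]
orientation: [0.071, 2.552, -0.029]
ft_force: [-4.1, -0.0, 3.8]
grip_width: 0.0346
finger_force: 2.8
```

carry_out:
  steps:
    - {"dp":[-0.003,0,0.002],"spin":0,"hand":0.22}
    - {"dp":[-0.006,0,0.004],"spin":0,"hand":0.22}
    - {"dp":[-0.009,0,0.006],"spin":0,"hand":0.22}
    - {"dp":[-0.012,0,0.008],"spin":0,"hand":0.22}
    - {"dp":[-0.015,0,0.01],"spin":0,"hand":0.22}

```text
t: 19.72
ee_pos: [0.626, 0.0381, 0.0392]
orientation: [0.072, 2.553, -0.029]
ft_force: [-3.0, -0.1, 3.7]
grip_width: 0.0345
finger_force: 2.7
```

```bash
python3 - <<'E'
from h import *
tip_to([.6465,.037],.035); find("mill")
E
```

```text
t 19.72 p [0.626  0.0381 0.0392] tilt 33.7 z [ 0.553 -0.036 -0.832] xyaw 176.9 q [-0.151  0.366  2.021  0.277  0.175 -1.924] f [-3.  -0.1  3.7]
tip [0.6396 0.0373 0.035 ] g 0.0345 -> tool dp [-0.0058  0.0001  0.0039] 0.007
mill [0.66599685 0.03623594] [np.float64(28.022348501664997), np.float64(28.885638124137557)]
```

carry_out:
  steps:
    - {"dp":[-0.0015,0,0.001],"spin":0,"hand":0.22}
    - {"dp":[-0.003,0,0.002],"spin":0,"hand":0.22}
    - {"dp":[-0.0042,0,0.0028],"spin":0,"hand":0.22}
    - {"dp":[-0.0054,0,0.0036],"spin":0,"hand":0.22}
    - {"dp":[-0.006,0,0.004],"spin":0,"hand":0.22}

```text
t: 20.23
ee_pos: [0.6329, 0.0377, 0.0389]
orientation: [0.072, 2.553, -0.029]
ft_force: [-2.6, 0.7, 1.2]
grip_width: 0.0343
finger_force: 1.9
```

carry_out:
  steps:
    - {"dp":[-0.0008,0,0.0005],"spin":0,"hand":0.22}
    - {"dp":[-0.0015,0,0.001],"spin":0,"hand":0.22}
    - {"dp":[-0.0015,0,0.001],"spin":0,"hand":0.22}

```text
t: 20.48
ee_pos: [0.6348, 0.0376, 0.039]
orientation: [0.072, 2.553, -0.029]
ft_force: [-2.8, 1.4, 0.9]
grip_width: 0.0345
finger_force: 1.5
```

```bash
python3 - <<'E'
from h import *
tip_to([.6465,.037],.035); find("mill")
E
```

```text
t 20.48 p [0.6348 0.0376 0.039 ] tilt 33.7 z [ 0.553 -0.036 -0.832] xyaw 176.9 q [-0.15   0.38   1.999  0.26   0.182 -1.906] f [-2.8  1.4  0.9]
tip [0.6484 0.0368 0.0349] g 0.0345 -> tool dp [ 0.0015  0.0001 -0.0011] 0.002
mill [0.6718836  0.03503323] [np.float64(27.619892110844855), np.float64(29.808677754910267)]
```

carry_out:
  steps:
    - {"dp":[-0.0008,0,0.0006],"spin":0,"hand":0.22}
    - {"dp":[-0.0016,0,0.0011],"spin":0,"hand":0.22}
    - {"dp":[-0.0016,0,0.0011],"spin":0,"hand":0.22}

```text
t: 20.83
ee_pos: [0.6358, 0.0377, 0.0385]
orientation: [0.072, 2.555, -0.028]
ft_force: [-8.4, -0.8, 5.0]
grip_width: 0.0344
finger_force: 4.4
```

carry_out:
  steps:
    - {"dp":[-0.0008,0,0.0006],"spin":0,"hand":0.22}
    - {"dp":[-0.0016,0,0.0011],"spin":0,"hand":0.22}
    - {"dp":[-0.0016,0,0.0011],"spin":0,"hand":0.22}

```text
t: 21.08
ee_pos: [0.6364, 0.0378, 0.0378]
orientation: [0.071, 2.557, -0.028]
ft_force: [-17.0, -0.5, 10.5]
grip_width: 0.0343
finger_force: 8.8
```

```bash
python3 - <<'E'
from h import *
tip_to([.6465,.037],.035); find("mill")
E
```

```text
t 21.08 p [0.6364 0.0378 0.0378] tilt 33.4 z [ 0.55  -0.035 -0.835] xyaw 176.9 q [-0.149  0.386  1.993  0.253  0.188 -1.899] f [-17.   -0.5  10.5]
tip [0.6499 0.037  0.0336] g 0.0343 -> tool dp [ 0.0021 -0.0002 -0.003 ] 0.004
mill [0.6717594  0.03489749] [np.float64(27.72241251871855), np.float64(29.891729272431604)]
```

The mill is against the upstand: the force rose to 17 N and it stopped moving. Retreating.

carry_out:
  steps:
    - {"dp":[0.004,0,-0.003],"spin":0,"hand":0.22}
    - {"dp":[0.012,0,-0.008],"spin":0,"hand":0.22}
    - {"dp":[0.028,0,-0.018],"spin":0,"hand":0.22}
    - {"dp":[0.048,0,-0.032],"spin":0,"hand":0.22}
    - {"dp":[0.07,0,-0.047],"spin":0,"hand":0.1}

```text
t: 21.6
ee_pos: [0.5544, 0.0419, 0.04]
orientation: [0.072, 2.551, -0.03]
ft_force: [0.1, -0.3, -0.3]
grip_width: 0.0386
finger_force: 0.0
```

```bash
python3 - <<'E'
from h import *; from ik import *
s,M=st();find("mill");A=R.from_matrix(M);q=s["joint_positions"];cfg=(1,1,np.pi/2);p=s["ee_pos"]
for sp,pts in((0,[[.50,.04,.1],[.46,.02,.15],[.44,-.03,.15]]),(8,[[.44,-.07,.12]]),(15,[[.44,-.1,.10],[.44,-.104,.06],[.445,-.104,.041],[.47,-.104,.041],[.5,-.104,.041],[.53,-.104,.041]]),(8,[[.56,-.1,.041]]),(0,[[.56,-.1,.041],[.62,-.075,.041]])):
    for t in pts:
        B=A*R.from_euler("z",sp,degrees=True);q,c=ik(np.array(t),B,q,cfg);x=-B.as_matrix()[:2,0];tp=np.array(t)+B.apply(TIP)
        print(sp,t,q.round(3),f"{c:.0e}","flat yaw",np.degrees(np.arctan2(x[1],x[0])).round(1),"tip",tp.round(3),"edge tilt",B.as_matrix()[2,1].round(3))
E
```

```text
t 21.6 p [0.5544 0.0419 0.04  ] tilt 33.8 z [ 0.555 -0.037 -0.831] xyaw 176.9 q [-0.17   0.247  2.195  0.472  0.126 -2.136] f [ 0.1 -0.3 -0.3]
mill [0.67590273 0.03553481] [np.float64(28.082938320063754), np.float64(28.460258065210212)]
0 [0.5, 0.04, 0.1] [-0.209 -0.041  2.328  0.288  0.28  -1.977] 7e-31 flat yaw -3.1 tip [0.514 0.039 0.096] edge tilt -0.006
0 [0.46, 0.02, 0.15] [-0.311 -0.312  2.406  0.29   0.488 -2.043] 5e-27 flat yaw -3.1 tip [0.474 0.019 0.146] edge tilt -0.006
0 [0.44, -0.03, 0.15] [-0.521 -0.392  2.457  0.459  0.584 -2.358] 5e-27 flat yaw -3.1 tip [ 0.454 -0.031  0.146] edge tilt -0.006
8 [0.44, -0.07, 0.12] [-0.656 -0.278  2.462  0.641  0.543 -2.517] 2e-30 flat yaw -12.7 tip [ 0.453 -0.072  0.116] edge tilt 0.071
15 [0.44, -0.1, 0.1] [-0.745 -0.184  2.45   0.769  0.526 -2.607] 1e-18 flat yaw -21.0 tip [ 0.453 -0.103  0.096] edge tilt 0.138
15 [0.44, -0.104, 0.06] [-0.757 -0.033  2.452  0.999  0.434 -2.875] 7e-26 flat yaw -21.0 tip [ 0.453 -0.107  0.056] edge tilt 0.138
15 [0.445, -0.104, 0.041] [-0.744  0.053  2.438  1.144  0.393 -3.022] 1e-17 flat yaw -21.0 tip [ 0.458 -0.107  0.037] edge tilt 0.138
15 [0.47, -0.104, 0.041] [-0.685  0.105  2.379  1.137  0.363 -2.964] 9e-19 flat yaw -21.0 tip [ 0.483 -0.107  0.037] edge tilt 0.138
15 [0.5, -0.104, 0.041] [-0.626  0.162  2.309  1.107  0.336 -2.882] 1e-31 flat yaw -21.0 tip [ 0.513 -0.107  0.037] edge tilt 0.138
15 [0.53, -0.104, 0.041] [-0.575  0.215  2.238  1.058  0.316 -2.789] 2e-18 flat yaw -21.0 tip [ 0.543 -0.107  0.037] edge tilt 0.138
8 [0.56, -0.1, 0.041] [-0.524  0.264  2.17   0.99   0.298 -2.799] 2e-18 flat yaw -12.7 tip [ 0.573 -0.102  0.037] edge tilt 0.071
0 [0.56, -0.1, 0.041] [-0.524  0.264  2.17   0.99   0.298 -2.939] 2e-18 flat yaw -3.1 tip [ 0.574 -0.101  0.037] edge tilt -0.006
0 [0.62, -0.075, 0.041] [-0.404  0.355  2.036  0.787  0.263 -2.635] 2e-25 flat yaw -3.1 tip [ 0.634 -0.076  0.037] edge tilt -0.006
```

```bash
python3 - <<'E'
from h import *
s,M=st();from scipy.spatial.transform import Rotation as R
B=M@R.from_euler("z",15,degrees=True).as_matrix();p=s["ee_pos"]
W=[np.array(a) for a in([.46,.02,.15],[.44,-.03,.15])]
print((M.T@(W[0]-p)).round(4),(M.T@(W[1]-W[0])).round(4),"spin call:",(M.T@(np.array([.442,-.086,.1])-W[1])).round(4))
t0=np.array([.442,-.086,.1])+B@TIP; x=-B[:2,0];x/=np.linalg.norm(x);tg=np.r_[OIL-.056*x,.039];print("tip",t0,"then",tg,(B.T@(tg-t0)).round(4))
E
```

```text
t 21.7 p [0.5498 0.0432 0.0376] tilt 33.4 z [ 0.55  -0.035 -0.835] xyaw 176.9 q [-0.169  0.246  2.202  0.471  0.128 -2.135] f [-0.7  0.2 -0.1]
[ 0.0119 -0.0288 -0.1423] [ 0.0144 -0.0511 -0.0092] spin call: [ 0.0233 -0.0556  0.0448]
tip [ 0.45515735 -0.08910884  0.09561603] then [ 0.45509807 -0.09188731  0.039     ] [ 0.0294 -0.0105  0.0473]
```

carry_out:
  steps:
    - {"dp":[0.002,-0.006,-0.028],"spin":0,"hand":0.18}
    - {"dp":[0.005,-0.012,-0.057],"spin":0,"hand":0.18}
    - {"dp":[0.007,-0.017,-0.085],"spin":0,"hand":0.18}
    - {"dp":[0.01,-0.023,-0.114],"spin":0,"hand":0.18}
    - {"dp":[0.012,-0.029,-0.142],"spin":0,"hand":0.18}

```text
t: 22.12
ee_pos: [0.4637, 0.0186, 0.1521]
orientation: [0.072, 2.552, -0.03]
ft_force: [1.2, -0.6, 0.6]
grip_width: 0.0359
finger_force: 0.0
```

carry_out:
  steps:
    - {"dp":[0.005,-0.017,-0.003],"spin":0,"hand":0.18}
    - {"dp":[0.01,-0.034,-0.006],"spin":0,"hand":0.18}
    - {"dp":[0.014,-0.051,-0.009],"spin":0,"hand":0.18}

```text
t: 22.37
ee_pos: [0.4453, -0.0319, 0.1528]
orientation: [0.07, 2.549, -0.032]
ft_force: [0.2, -0.1, -0.8]
grip_width: 0.036
finger_force: 0.0
```

carry_out:
  steps:
    - {"dp":[0.005,-0.011,0.009],"spin":4,"hand":0.18}
    - {"dp":[0.009,-0.022,0.018],"spin":8,"hand":0.18}
    - {"dp":[0.014,-0.033,0.027],"spin":12,"hand":0.18}
    - {"dp":[0.019,-0.045,0.036],"spin":15,"hand":0.18}
    - {"dp":[0.023,-0.056,0.045],"spin":15,"hand":0.18}

```text
t: 22.78
ee_pos: [0.4478, -0.0891, 0.1014]
orientation: [0.409, 2.521, 0.07]
ft_force: [0.9, 0.3, 1.0]
grip_width: 0.0361
finger_force: 0.0
```

```bash
python3 - <<'E'
from h import *
s,M=st();x=-M[:2,0];x/=np.linalg.norm(x);tip_to(OIL-.056*x,.039)
T,S=find("oil")
E
```

```text
t 22.78 p [ 0.4478 -0.0891  0.1014] tilt 33.8 z [ 0.555 -0.039 -0.831] xyaw 158.8 q [-0.685 -0.172  2.434  0.741  0.495 -2.528] f [0.9 0.3 1. ]
t 22.78 p [ 0.4478 -0.0891  0.1014] tilt 33.8 z [ 0.555 -0.039 -0.831] xyaw 158.8 q [-0.685 -0.172  2.434  0.741  0.495 -2.528] f [0.9 0.3 1. ]
tip [ 0.4609 -0.0923  0.0971] g 0.0361 -> tool dp [ 0.036  -0.009   0.0451] 0.058
oil [ 0.50413734 -0.11198136] [np.float64(26.72376078351221), np.float64(26.58360614838784)]
```

carry_out:
  steps:
    - {"dp":[0.007,-0.002,0.009],"spin":0,"hand":0.18}
    - {"dp":[0.014,-0.004,0.018],"spin":0,"hand":0.18}
    - {"dp":[0.022,-0.005,0.027],"spin":0,"hand":0.18}
    - {"dp":[0.029,-0.007,0.036],"spin":0,"hand":0.18}
    - {"dp":[0.036,-0.009,0.045],"spin":0,"hand":0.18}

```text
t: 23.3
ee_pos: [0.4419, -0.0868, 0.0435]
orientation: [0.403, 2.522, 0.071]
ft_force: [0.3, 0.6, 0.0]
grip_width: 0.0359
finger_force: 0.0
```

```bash
python3 - <<'E'
from h import *
s,M=st();x=-M[:2,0];x/=np.linalg.norm(x);a=OIL-.03*x;tip_to(a,.037)
for p in ([.03,0,0],[.03,.006,0]):print((M.T@np.array(p)).round(4))
print(a)
E
```

```text
t 23.3 p [ 0.4419 -0.0868  0.0435] tilt 33.8 z [ 0.554 -0.037 -0.831] xyaw 159.1 q [-0.693  0.025  2.454  1.122  0.37  -2.957] f [0.3 0.6 0. ]
t 23.3 p [ 0.4419 -0.0868  0.0435] tilt 33.8 z [ 0.554 -0.037 -0.831] xyaw 159.1 q [-0.693  0.025  2.454  1.122  0.37  -2.957] f [0.3 0.6 0. ]
tip [ 0.4551 -0.0899  0.0392] g 0.0359 -> tool dp [-0.0213 -0.0045  0.0157] 0.027
[-0.0236  0.0081  0.0166]
[-0.0218  0.0138  0.0164]
[ 0.47937491 -0.10119512]
```

Approach to contact, then push forward.

carry_out:
  steps:
    - {"dp":[-0.006,-0.001,0.004],"spin":0,"hand":0.18}
    - {"dp":[-0.011,-0.002,0.008],"spin":0,"hand":0.18}
    - {"dp":[-0.015,-0.003,0.011],"spin":0,"hand":0.18}
    - {"dp":[-0.018,-0.004,0.014],"spin":0,"hand":0.18}
    - {"dp":[-0.021,-0.0045,0.0155],"spin":0,"hand":0.18}

```text
t: 23.72
ee_pos: [0.4665, -0.0986, 0.0416]
orientation: [0.403, 2.522, 0.071]
ft_force: [-0.8, 0.3, -0.8]
grip_width: 0.0362
finger_force: 0.6
```

carry_out:
  steps:
    - {"dp":[-0.003,0.001,0.002],"spin":0,"hand":0.18}
    - {"dp":[-0.007,0.002,0.005],"spin":0,"hand":0.18}
    - {"dp":[-0.012,0.004,0.008],"spin":0,"hand":0.18}
    - {"dp":[-0.018,0.006,0.013],"spin":0,"hand":0.18}
    - {"dp":[-0.024,0.008,0.017],"spin":0,"hand":0.18}

```text
t: 24.13
ee_pos: [0.4959, -0.098, 0.0406]
orientation: [0.405, 2.523, 0.072]
ft_force: [-4.3, 0.0, 1.7]
grip_width: 0.0358
finger_force: 2.3
```

```bash
python3 - <<'E'
from h import *
T,S=find("oil");s,M=st();tip_to([.54,-.098],.036)
vis=[c["pixels"].copy() for c in(T,S)]
for c,v,r in zip((T,S),vis,ROI["oil"]): v[cv2.morphologyEx(mask(c,"oil",r).astype(np.uint8),cv2.MORPH_GRADIENT,np.ones((2,2)))>0]=(255,0,255)
cv2.imwrite("pics/p3.png",np.hstack([cv2.resize(vis[1][110:260,190:340],(400,400)),cv2.resize(vis[0][130:260,220:350],(400,400))])[:,:,::-1])
E
```

```text
oil [ 0.53639712 -0.11037593] [np.float64(25.2278196398251), np.float64(26.51721331213983)]
t 24.23 p [ 0.4968 -0.0983  0.041 ] tilt 33.7 z [ 0.554 -0.036 -0.832] xyaw 159.1 q [-0.611  0.153  2.315  1.097  0.33  -2.861] f [-0.7  1.5 -0.7]
t 24.23 p [ 0.4968 -0.0983  0.041 ] tilt 33.7 z [ 0.554 -0.036 -0.832] xyaw 159.1 q [-0.611  0.153  2.315  1.097  0.33  -2.861] f [-0.7  1.5 -0.7]
tip [ 0.51   -0.1014  0.0367] g 0.0364 -> tool dp [-0.0222  0.0113  0.0171] 0.03
```

View pics/p3.png

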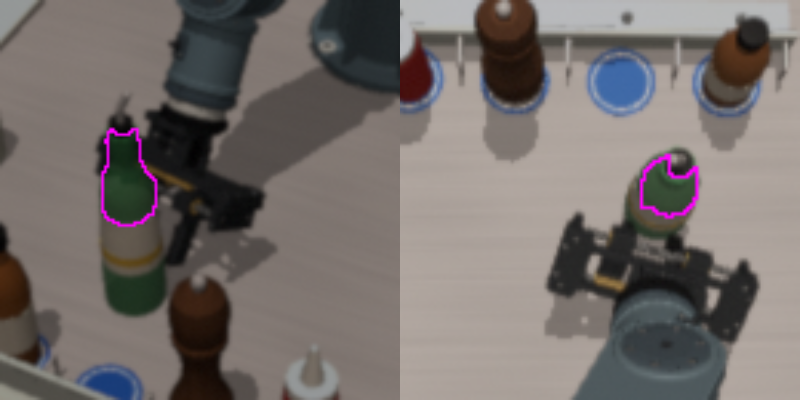

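The oil bottle is upright and nested, at (0.536, -0.110). I'll push on and turn the gripper back square to the rail as it goes.

carry_out:
  steps:
    - {"dp":[-0.003,0.0005,0.002],"spin":-0.5,"hand":0.18}
    - {"dp":[-0.008,0.0015,0.005],"spin":-2,"hand":0.18}
    - {"dp":[-0.014,0.003,0.0095],"spin":-4,"hand":0.18}
    - {"dp":[-0.02,0.0045,0.0138],"spin":-5.8,"hand":0.18}
    - {"dp":[-0.026,0.0057,0.0178],"spin":-7.5,"hand":0.18}

```text
t: 24.65
ee_pos: [0.5281, -0.1013, 0.0404]
orientation: [0.235, 2.543, 0.021]
ft_force: [-3.5, -0.6, -0.1]
grip_width: 0.0359
finger_force: 1.6
```

carry_out:
  steps:
    - {"dp":[-0.005,0.001,0.0035],"spin":-1.5,"hand":0.18}
    - {"dp":[-0.01,0.002,0.007],"spin":-3,"hand":0.18}
    - {"dp":[-0.016,0.0032,0.011],"spin":-4.5,"hand":0.18}
    - {"dp":[-0.022,0.0044,0.015],"spin":-6,"hand":0.18}
    - {"dp":[-0.027,0.0054,0.0182],"spin":-7.5,"hand":0.18}

```text
t: 25.07
ee_pos: [0.5614, -0.1014, 0.0407]
orientation: [0.068, 2.553, -0.03]
ft_force: [-3.4, -0.9, -0.5]
grip_width: 0.036
finger_force: 1.6
```

```bash
python3 - <<'E'
from h import *
find("oil");s,M=st();x=-M[:2,0];x/=np.linalg.norm(x);print(x)
g=np.array([.6692,-.0750]);a=g-[.025,0]-.0288*x;b=g-.0288*x
tip_to(a,.036);print((M.T@np.r_[b-a,0]).round(4))
E
```

```text
oil [ 0.60369432 -0.10440282] [np.float64(25.685123572403363), np.float64(25.984804039607198)]
t 25.17 p [ 0.5619 -0.1015  0.0412] tilt 33.7 z [ 0.554 -0.036 -0.831] xyaw 177.0 q [-0.52   0.268  2.16   0.971  0.3   -2.918] f [-1.   0.2 -1.8]
[ 0.99866536 -0.05164787]
t 25.17 p [ 0.5619 -0.1015  0.0412] tilt 33.7 z [ 0.554 -0.036 -0.831] xyaw 177.0 q [-0.52   0.268  2.16   0.971  0.3   -2.918] f [-1.   0.2 -1.8]
tip [ 0.5755 -0.1023  0.037 ] g 0.0358 -> tool dp [-0.0314  0.031   0.0219] 0.049
[-0.0208  0.0014  0.0139]
```

carry_out:
  steps:
    - {"dp":[-0.002,0.0013,0.0013],"spin":0,"hand":0.18}
    - {"dp":[-0.005,0.003,0.0033],"spin":0,"hand":0.18}
    - {"dp":[-0.009,0.006,0.006],"spin":0,"hand":0.18}
    - {"dp":[-0.013,0.009,0.009],"spin":0,"hand":0.18}
    - {"dp":[-0.017,0.012,0.012],"spin":0,"hand":0.18}

```text
t: 25.58
ee_pos: [0.5827, -0.0909, 0.0405]
orientation: [0.073, 2.552, -0.03]
ft_force: [-5.2, -1.8, 3.3]
grip_width: 0.036
finger_force: 2.5
```

carry_out:
  steps:
    - {"dp":[-0.004,0.0028,0.0027],"spin":0,"hand":0.18}
    - {"dp":[-0.008,0.0056,0.0055],"spin":0,"hand":0.18}
    - {"dp":[-0.012,0.0084,0.0083],"spin":0,"hand":0.18}
    - {"dp":[-0.015,0.0102,0.0102],"spin":0,"hand":0.18}

```text
t: 25.92
ee_pos: [0.6015, -0.0813, 0.0401]
orientation: [0.072, 2.552, -0.029]
ft_force: [-4.1, -2.0, 2.3]
grip_width: 0.0364
finger_force: 2.4
```

```bash
python3 - <<'E'
from h import *
find("oil");find("mill");s,M=st();x=-M[:2,0];x/=np.linalg.norm(x)
g=np.array([.6692,-.0770]);tip_to(g-.0288*x,.036)
E
```

```text
oil [ 0.64333056 -0.08446884] [np.float64(24.82608403446657), np.float64(24.996593806289727)]
mill [0.67590273 0.03553481] [np.float64(28.082938320063736), np.float64(28.46025806521022)]
t 26.12 p [ 0.6009 -0.0811  0.0398] tilt 33.7 z [ 0.553 -0.036 -0.832] xyaw 176.9 q [-0.431  0.329  2.075  0.845  0.269 -2.716] f [-0.4 -0.1  0.3]
t 26.12 p [ 0.6009 -0.0811  0.0398] tilt 33.7 z [ 0.553 -0.036 -0.832] xyaw 176.9 q [-0.431  0.329  2.075  0.845  0.269 -2.716] f [-0.4 -0.1  0.3]
tip [ 0.6144 -0.0819  0.0356] g 0.0362 -> tool dp [-0.0215  0.0079  0.0138] 0.027
```

carry_out:
  steps:
    - {"dp":[-0.003,0.001,0.002],"spin":0,"hand":0.18}
    - {"dp":[-0.006,0.0025,0.004],"spin":0,"hand":0.18}
    - {"dp":[-0.01,0.004,0.0064],"spin":0,"hand":0.18}
    - {"dp":[-0.013,0.0055,0.0085],"spin":0,"hand":0.18}
    - {"dp":[-0.016,0.0065,0.0104],"spin":0,"hand":0.18}

```text
t: 26.53
ee_pos: [0.6203, -0.0758, 0.0397]
orientation: [0.071, 2.554, -0.028]
ft_force: [-3.9, -0.8, 0.9]
grip_width: 0.036
finger_force: 1.8
```

carry_out:
  steps:
    - {"dp":[-0.0015,0.0005,0.001],"spin":0,"hand":0.18}
    - {"dp":[-0.003,0.001,0.002],"spin":0,"hand":0.18}
    - {"dp":[-0.0045,0.0013,0.003],"spin":0,"hand":0.18}
    - {"dp":[-0.0055,0.0015,0.0036],"spin":0,"hand":0.18}

```text
t: 26.87
ee_pos: [0.6268, -0.0747, 0.0398]
orientation: [0.071, 2.554, -0.028]
ft_force: [-3.0, -0.4, -0.4]
grip_width: 0.0363
finger_force: 1.7
```

```bash
python3 - <<'E'
from h import *
find("oil");st()
E
```

```text
oil [ 0.6678167  -0.07811918] [np.float64(25.19044732497769), np.float64(25.73157424678711)]
t 26.97 p [ 0.6268 -0.0748  0.0399] tilt 33.7 z [ 0.553 -0.036 -0.832] xyaw 176.9 q [-0.394  0.369  2.014  0.751  0.266 -2.59 ] f [-2.2 -1.  -0.4]
```

carry_out:
  steps:
    - {"dp":[-0.0009,0,0.0006],"spin":0,"hand":0.18}
    - {"dp":[-0.0018,0,0.0012],"spin":0,"hand":0.18}
    - {"dp":[-0.0025,0,0.0017],"spin":0,"hand":0.18}
    - {"dp":[-0.0025,0,0.0017],"spin":0,"hand":0.18}

```text
t: 27.3
ee_pos: [0.629, -0.0748, 0.0394]
orientation: [0.072, 2.555, -0.028]
ft_force: [-8.9, 0.5, 2.9]
grip_width: 0.0358
finger_force: 4.1
```

carry_out:
  steps:
    - {"dp":[-0.0008,0,0.0006],"spin":0,"hand":0.18}
    - {"dp":[-0.0016,0,0.0011],"spin":0,"hand":0.18}
    - {"dp":[-0.0016,0,0.0011],"spin":0,"hand":0.18}

```text
t: 27.55
ee_pos: [0.6297, -0.0747, 0.0389]
orientation: [0.072, 2.556, -0.027]
ft_force: [-20.0, -1.1, 9.9]
grip_width: 0.0357
finger_force: 9.4
```

The force rose to 20 N, so the oil bottle is against the upstand. I'll retreat and check.

carry_out:
  steps:
    - {"dp":[0.004,0,-0.003],"spin":0,"hand":0.18}
    - {"dp":[0.012,0,-0.008],"spin":0,"hand":0.18}
    - {"dp":[0.028,0,-0.018],"spin":0,"hand":0.18}
    - {"dp":[0.048,0,-0.032],"spin":0,"hand":0.18}
    - {"dp":[0.07,0,-0.047],"spin":0,"hand":0.18}

```text
t: 27.97
ee_pos: [0.5483, -0.071, 0.0414]
orientation: [0.071, 2.55, -0.031]
ft_force: [0.3, -0.5, 0.5]
grip_width: 0.0361
finger_force: 0.0
```

carry_out:
  steps:
    - {"dp":[0.02,0,-0.03],"spin":0,"hand":0.18}
    - {"dp":[0.03,0,-0.06],"spin":0,"hand":0.18}
    - {"dp":[0.03,0,-0.06],"spin":0,"hand":0.18}
    - {"dp":[0.03,0,-0.06],"spin":0,"hand":0.18}

```text
t: 28.3
ee_pos: [0.4906, -0.0681, 0.076]
orientation: [0.072, 2.548, -0.033]
ft_force: [1.0, -0.7, 0.1]
grip_width: 0.0362
finger_force: 0.0
```

```bash
python3 - <<'E'
from h import *
st();T,S=find("oil");find("mill")
cv2.imwrite("pics/p4.png",np.hstack([cv2.resize(S["pixels"][110:330,150:370],(400,400)),cv2.resize(T["pixels"][100:260,180:340],(400,400))])[:,:,::-1])
E
```

```text
t 28.3 p [ 0.4906 -0.0681  0.076 ] tilt 34.0 z [ 0.557 -0.04  -0.829] xyaw 176.9 q [-0.539  0.013  2.35   0.838  0.346 -2.79 ] f [ 1.  -0.7  0.1]
oil [ 0.6694293  -0.07768542] [np.float64(24.563423942201005), np.float64(25.505347257002022)]
mill [0.67590273 0.03553481] [np.float64(28.082938320063803), np.float64(28.46025806521022)]
```

View pics/p4.png

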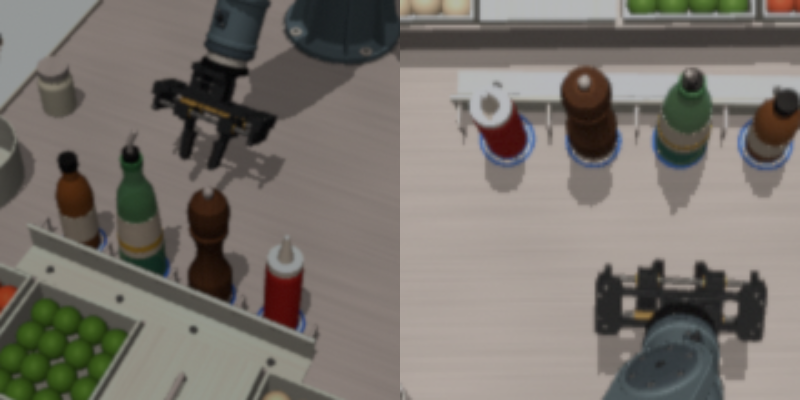

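Both stand upright on their coasters, back against the upstand: the mill is at (592,130) and the oil bottle at (682,130) in the right half. The neighbouring bottles are undisturbed and the gripper is clear.

```bash
python3 -c "
from cell import robot;print(robot.close_job())"
```

```text
the job is handed in; nothing more can be done
None
```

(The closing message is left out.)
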